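# Put the battery cells on charge

## Task

Put the cells on charge: lift the little receiver box out of the charger's recess and set it flat on the desk clear of the charger, then seat the loose cradle fully down on the charger's two pegs. Take every battery cell off the freely turning carousel and lay each one in its own bay of the cradle. Push the charger's open cover just past upright, let go so that it drops shut by its own weight, and press the white start button; leave the mug and the tape measure where they stand.

Things in the scene. Friction and masses are not known exactly. Their poses are not given: they have to be found in the camera images.
- charger: fixed grey charger base. Origin on the desk under the middle of its recess; x points to the cover's hinge (roughly the robot's right), y roughly away from the robot. Deck x -95..+130, y -88..+88 mm, top 23 mm high; recess 148 x 128 mm, floor 15 mm high. Two upright steel pegs at x = +-50 mm, y = 0: 10 mm thick, top 6 mm tapered to 4 mm, tops 31 mm above the desk
- charger_seat (a point): middle of the recess floor, 15 mm above the desk, axes as the charger's; the cradle's origin lies here when it is seated
- cradle: loose black cradle, 136 (x) x 116 (y) x 42 (z) mm, 150 g. Origin: middle of its underside. Floor plate 8 mm thick with two through holes 14 mm square at x = +-50 mm, y = 0, for the pegs (fits either way round). Four bays, one cell each, centred at x = +-34, y = +-42 mm
- cradle_rib (a point): middle of the top of the cradle's grip rib, 42 mm above its underside; the rib is 62 mm long in x, 12 mm thick in y and rises 34 mm from the floor plate. Axes as the cradle's
- cradle_bay (a point): middle of the floor of the bay at x = +34, y = +42 mm of the cradle, 8 mm above its underside; the others mirror it. A cell lies along the cradle's x, either way round. Inside 56 x 20 mm; end walls 10 mm, corner lips 8 mm high; the sides are open over the middle 38 mm of the length, so fingers fit down beside the cell
- receiver: small dark receiver box, loose, 32 (x) x 46 (y) x 13 (z) mm, 30 g. Origin: middle of its underside. Starts lying in the recess of the charger, between the pegs, on the floor of the recess
- cell_a: loose AA-size battery cell lying on its side, 15 mm thick, 50 mm long, 23 g; it does not roll. Origin: middle of its underside; its y axis runs along its length, z up. Starts on the carousel (underside at z = 14 mm). May be absent (then None): two to four cells are present
- cell_b: loose AA-size battery cell lying on its side, 15 mm thick, 50 mm long, 23 g; it does not roll. Origin: middle of its underside; its y axis runs along its length, z up. Starts on the carousel (underside at z = 14 mm). May be absent (then None): two to four cells are present
- cell_c: loose AA-size battery cell lying on its side, 15 mm thick, 50 mm long, 23 g; it does not roll. Origin: middle of its underside; its y axis runs along its length, z up. Starts on the carousel (underside at z = 14 mm). May be absent (then None): two to four cells are present
- cell_d: loose AA-size battery cell lying on its side, 15 mm thick, 50 mm long, 23 g; it does not roll. Origin: middle of its underside; its y axis runs along its length, z up. Starts on the carousel (underside at z = 14 mm). May be absent (then None): two to four cells are present
- carousel: foot of the carousel, fixed, 140 mm across; origin on the desk on the turning axis. It carries a round wooden platter, 240 mm across, flat, top at z = 14 mm, that spins freely when touched; two to four cells lie on it about 60 mm from the axis, roughly pointing to the axis
- cover (a joint): angle of the white cover: 0 = shut, 1.85 = open, leaning back on its stop (where it starts). It balances at about 1.65; below that it falls shut by itself in under a second. Very light hinge, cover 150 g
- cover_hinge (a point): middle of the cover's hinge line, 68 mm above the desk, at x = +115 mm of the charger. Its x axis points from the cover's free edge to the hinge and turns with the cover; z is the outward normal of its outer face
- cover_edge (a point): middle of the cover's free edge, 205 mm from the hinge. The cover is a 5 mm plate 205 x 165 mm with 39 mm deep skirts on the inner side at the free edge and both sides; a 44 mm wide tab stands out 18 mm beyond the edge. Axes as cover_hinge. When open the outer face looks to the right, away from the recess
- start (a joint): travel of the start button, 0 = out, 0.006 m = fully down; it springs back, about 3 N
- start_top (a point): middle of the top of the round white start button, 24 mm across, at x = +20, y = +108 mm of the charger, on a pod at its far side; pressed straight down
- mug: mug, a bystander, 92 mm across, 127 mm with its handle, 95 mm high, at the back of the desk; origin under its middle
- tape_measure: tape measure, a bystander, 38 x 73 mm, 60 mm high, at the back of the desk; origin under its middle

How it is judged:
By the outcome, as a careful person would: the job done as asked, in the order asked, and still so for the second after the job is handed in, with the robot touching nothing.
Of cell_a, cell_b, cell_c, cell_d only 2 to 4 are there at a start; the rules pass over those that are not, and their reading is None.
At some moment in a run one of cell_a, cell_b, cell_c, cell_d, cradle may be knocked a few centimetres aside while the robot is not near it.
Once in a run the grip may slacken for a moment while it holds something.
It also fails if it takes over 210 s, if anything falls off the work surface, if the arm or the gripper's body presses on something with over 40 N, if the wrist force passes 120 N, or if a joint passes its speed limit or range.

## Robot

A 6-joint arm with a two-finger parallel gripper is mounted at the origin on a cart in front of the work surface, level with it; the furniture and walls round the work are solid. World frame = base frame: x ahead of the robot, y to its left, z up, the work surface at z = 0. Lengths are in mm, angles in rad, forces in N, time in s.
With the tool pointing down it reaches from about 350 to 975 mm from the base axis. Payload 7.1 kg.
Tool frame: the origin (TCP) lies at the very end of the fingers, on their centre line; the grasp point (between the pads) lies 19 mm behind it (ctrl.grasp_offset is the distance from the TCP to the grasp point, in mm); z points along the fingers, y is the line along which they close (so a half turn about z gives the same grasp; the last joint's range is limited). The gripper opens to 88 mm and grips with 3 to 60 N. Pads are 20 mm wide; open, the fingers measure 115 mm over their backs; the gripper's body (75 mm by 178 mm) begins 61 mm behind the grasp point.
Start: joints at [1.093, 0.423, 1.63, -0, 1.089, -0.019], TCP at [276.763, 560.363, 222.675] pointing down, gripper open.
Joint ranges: [-3, 3], [-0.9, 2.11], [0.09, 2.58], [-1.31, 4.45], [0.11, 2.69], [-2.54, 2.54]. Speed limits (rad/s): [2.39, 2.39, 3.01, 3.14, 3.14, 3.14].

## Interface

Orientations are given as a rotation vector (axis times angle).
In Python, from workcell import ctrl, viewer, ticket, models gives the robot as it stands.
- The arm moves only by the tool play_rows, never from a script. Its arguments are lists of equal length, an entry for each row: "dp": the shift along the world's x, y, z in mm, a list of three; "yaw": the turn about the world's z in degrees. In form: {"dp": [[tx, ty, tz], ...], "yaw": [yaw, ...]}. A call has 1 to 8 rows; each row shifts and turns the commanded pose from where the row before left it; what a row does not reach is not made up. A row lasts 1/12 s, in which the tool goes at most 41.7 mm and 7.16 degrees, less where a joint would pass 70% of its speed; a pose out of reach is approached as far as the arm can. A call is refused whole if a number of a shift passes 41.7 or a number of a turn 7.16, either way. A call with a gripper value outside its range is refused whole. "gripper" is the closure, from 0 (fully open) to 1 (shut), set as the call begins (left out, the last holds). The fingers move at their own pace and stop on an object; the grip force is fixed at half the most. Time passes only in rows, so rows that do not move let the fingers close. It gives the time, the measured TCP pose, the force, the opening and the grip force at its end, in the units of the state.
- ctrl.get_obs(): the state, without advancing time (a new reading comes with each control period).
- viewer.get_image(name): name is "scene" or "top" or "wrist"; returns a dict with "pixels" (384x512x3 uint8, red, green, blue), "range_z" (384x512 float32, mm along the optical axis (not along the pixel's ray), 0 where there is no reading), "fx", "fy", "cx", "cy" (pixels), "dist_coeffs" ([k1, k2, p1, p2, k3] as OpenCV has them; the pictures are not rectified), "T" (4x4, takes a point from camera to world coordinates); the wrist camera has in their place "hand_eye" (4x4, takes a point from camera to tool coordinates, whose origin is the TCP and whose axes are the flange's). Camera axes: x right, y up, looking along -z (the intrinsics and any distortion apply to the point x, -y, -z); pixel columns grow to the right and rows downward; lengths in mm; the calibration is good to about 2 mm. A picture is of the moment at which its call begins: read the wrist's pose just before it.
- ticket.close_job(): hands the job in; it is judged then, once.
Trained networks look in a picture, given as the dict that the camera call returned (one of the last four; its "shot" number tells which), for a name from the list of things; names that differ only in an ending like _2 or _b are one class to them, and where a whole thing is asked for, a point or a joint stands for the part that bears it (a point fixed in the world has none). Each returns a list of dicts, best first, with "conf" (0 to 1); they miss things now and then, are a little off and sometimes report something else, mostly with a low value. They report only what shows in the picture. A call takes as long as a camera call.
- models.look_for(picture, name): "bbox" ([centre column, centre row, width, height] in pixels, round what is visible of it).
- models.landmark_of(picture, name): "location" ([column, row] in pixels: a listed point, or the origin of a listed thing).
The state is a dict: "t": time; "qpos": joint angles; "qvel": joint speeds; "joint_torque": joint torques, N m; "ee_pos": TCP position; "orientation": TCP orientation; "ft_force": force on the tool from outside, world axes, zero at the start; "moment": the same for the moment, N m; "width": finger opening in mm; "grasp_force": force on a finger pad.
Only numpy, scipy, OpenCV 4.12 (cv2) and the standard library are available. Lean on these libraries where they do the work, as an engineer would, in place of code of your own. Each camera call takes 0.05 s, during which the arm holds its last target. There are 200 camera calls.

## Working session

There is one attempt and no reset: what is moved stays moved. The work goes in short steps, Python scripts to look and compute and a tool call to move; the robot and the scene stay as the last step left them, time stands still between calls to the robot, and variables do not carry over. Pictures are saved under pics/ and viewed, at most 15 in all, crops included, and the job is handed in when it is done.

Besides the shell and the picture viewer there is one more tool, called after ">>>" as name(argument=value, ...), one argument or row to a line, values as JSON. play_rows: Moves the arm, as the interface text tells. Its arguments: {"type":"object","properties":{"dp":{"type":"array"},"yaw":{"type":"array"},"gripper":{"type":"number"}},"required":["dp","yaw"]}

```bash
mkdir -p pics; ls; cat > h.py <<'E'
import numpy as np, cv2
from scipy.spatial.transform import Rotation as R
from workcell import ctrl, viewer, ticket, models
def snap(name):
    o=ctrl.get_obs(); p=viewer.get_image(name)
    if 'T' in p: T=np.array(p['T'])
    else:
        W=np.eye(4); W[:3,:3]=R.from_rotvec(o['orientation']).as_matrix(); W[:3,3]=o['ee_pos']
        T=W@np.array(p['hand_eye'])
    p['Tw']=T; return p
def K(p): return np.array([[p['fx'],0,p['cx']],[0,p['fy'],p['cy']],[0,0,1.]])
def ray(p,uv):
    n=cv2.undistortPoints(np.array(uv,float).reshape(-1,1,2),K(p),np.array(p['dist_coeffs'],float)).reshape(-1,2)
    d=np.c_[n[:,0],-n[:,1],-np.ones(len(n))]
    return d@p['Tw'][:3,:3].T
def atz(p,uv,z):
    d=ray(p,uv); o=p['Tw'][:3,3]; return o+d*((z-o[2])/d[:,2])[:,None]
def cloud(p):
    h,w=p['range_z'].shape; u,v=np.meshgrid(np.arange(w),np.arange(h))
    d=ray(p,np.c_[u.ravel(),v.ravel()]); X=p['Tw'][:3,3]+d*p['range_z'].reshape(-1,1)
    X[p['range_z'].ravel()==0]=np.nan
    return X.reshape(h,w,3)
def proj(p,X):
    T=np.linalg.inv(p['Tw']); c=np.atleast_2d(X)@T[:3,:3].T+T[:3,3]
    q=np.c_[c[:,0],-c[:,1],-c[:,2]]
    return cv2.projectPoints(q,np.zeros(3),np.zeros(3),K(p),np.array(p['dist_coeffs'],float))[0].reshape(-1,2)
def save(p,f): cv2.imwrite('pics/'+f,cv2.cvtColor(p['pixels'],cv2.COLOR_RGB2BGR))
E
cat > a.py <<'E'
from h import *
np.set_printoptions(precision=1,suppress=True)
ps=[]
o=ctrl.get_obs(); print({k:np.round(v,3) for k,v in o.items()})
for c in ['top','scene','wrist']:
    p=snap(c); save(p,c+'0.png'); print(c,p['Tw'],p['fx'])
    for n in ['charger','charger_seat','cradle','cradle_rib','cradle_bay','receiver','cell_a','carousel','cover_hinge','cover_edge','start_top','mug','tape_measure']:
        r=models.landmark_of(p,n)[:5]; print(n,[(np.round(x['location'],0).tolist(),round(x['conf'],2)) for x in r])
cv2.imwrite('pics/both.png',cv2.resize(np.hstack([cv2.imread('pics/top0.png'),cv2.imread('pics/scene0.png')]),(800,300)))
E
python3 a.py
```

```text
pics
{'t': np.float64(0.0), 'qpos': array([ 1.1,  0.4,  1.6, -0. ,  1.1, -0. ]), 'qvel': array([-0., -0., -0., -0.,  0.,  0.]), 'joint_torque': array([  0. , -54.5, -27.4,   0.1,   0. ,  -0. ]), 'ee_pos': array([276.5, 559.9, 221.9]), 'orientation': array([-0.7, -3.1,  0. ]), 'ft_force': array([ 0.4,  0.9, -0.1]), 'moment': array([ 0., -0., -0.]), 'grasp_force': np.float64(0.0), 'width': np.float64(87.785)}
top [[  -0.1    1.    -0.2  363.4]
 [  -1.    -0.1    0.    58.7]
 [   0.     0.2    1.  1105.6]
 [   0.     0.     0.     1. ]] 395.0136795873872
charger [([333.0, 206.0], 0.67)]
charger_seat [([333.0, 202.0], 0.8)]
cradle [([139.0, 236.0], 0.62)]
cradle_rib [([139.0, 237.0], 0.58)]
cradle_bay [([133.0, 221.0], 0.74), ([438.0, 182.0], 0.37)]
receiver [([333.0, 210.0], 0.79)]
cell_a [([246.0, 238.0], 0.6), ([220.0, 253.0], 0.59), ([232.0, 213.0], 0.4)]
carousel [([226.0, 235.0], 0.97)]
cover_hinge [([380.0, 200.0], 0.85)]
cover_edge [([439.0, 181.0], 0.58), ([246.0, 137.0], 0.32)]
start_top [([338.0, 164.0], 0.64), ([233.0, 210.0], 0.42)]
mug [([336.0, 210.0], 0.73), ([246.0, 136.
[... 366 characters left out ...]
233.0], 0.39), ([309.0, 128.0], 0.34)]
receiver [([299.0, 162.0], 0.65), ([235.0, 296.0], 0.43)]
cell_a [([258.0, 220.0], 0.38)]
carousel [([278.0, 232.0], 0.57)]
cover_hinge [([308.0, 130.0], 0.55)]
cover_edge [([324.0, 70.0], 0.86)]
start_top [([268.0, 145.0], 0.42)]
mug [([209.0, 186.0], 0.59)]
tape_measure [([226.0, 157.0], 0.66)]
wrist [[  0.4  -0.9  -0.3 204.5]
 [  0.9   0.4   0.1 596.3]
 [ -0.   -0.3   1.  384. ]
 [  0.    0.    0.    1. ]] 325.87881748236487
charger []
charger_seat []
cradle [([182.0, 344.0], 0.66)]
cradle_rib [([178.0, 371.0], 0.74)]
cradle_bay [([209.0, 370.0], 0.57)]
receiver []
cell_a []
carousel []
cover_hinge []
cover_edge []
start_top []
mug []
tape_measure []
```

```bash
cat > b.py <<'E'
from h import *
im=cv2.imread('pics/top0.png')[100:300,60:480]; cv2.imwrite('pics/topc.png',cv2.resize(im,(798,380),interpolation=cv2.INTER_CUBIC))
E
python3 b.py
```

```text
(no output)
```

View pics/topc.png

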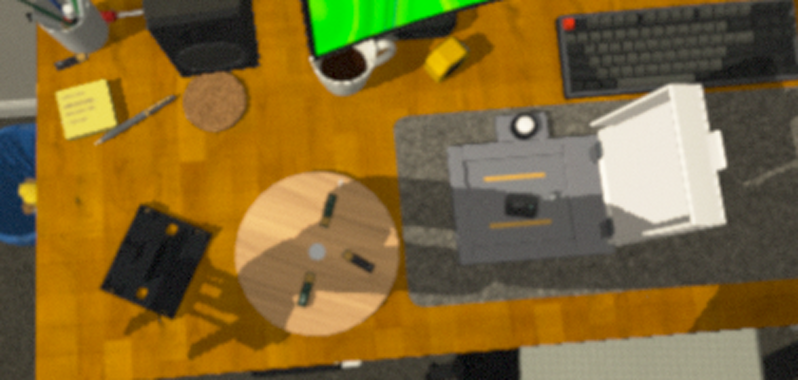

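View pics/scene0.png

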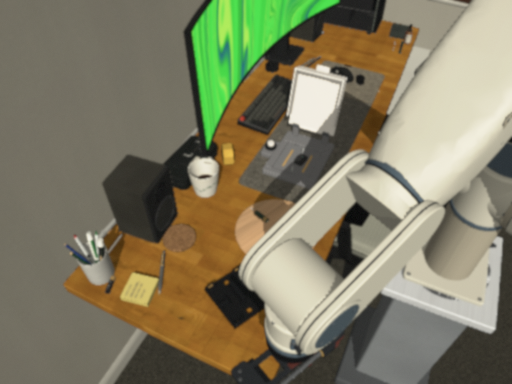

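Top view: the cradle is at the left (139,237), and the carousel at (226,235) carries three cells at about (234,210), (249,237) and (221,252). The receiver is in the recess at (333,208), the button at (336,166), and the cover is open at the right. In the scene view the mug and tape measure stand at the back.

```bash
cat > c.py <<'E'
from h import *
np.set_printoptions(precision=1,suppress=True)
p=snap('top')
def f(n,z):
    for x in models.landmark_of(p,n)[:4]:
        print(n,round(x['conf'],2),atz(p,[x['location']],z)[0])
for n,z in [('charger',0),('charger_seat',15),('cradle',0),('cradle_rib',42),('cradle_bay',8),('receiver',15),('cell_a',14),('carousel',0),('cover_hinge',68),('start_top',30),('mug',0),('tape_measure',0)]: f(n,z)
C=cloud(p)
# button by white colour
hsv=cv2.cvtColor(p['pixels'],cv2.COLOR_RGB2HSV)
m=((hsv[...,1]<40)&(hsv[...,2]>200)).astype(np.uint8); 
n,l,s,c=cv2.connectedComponentsWithStats(m)
for i in range(1,n):
    if s[i,4]>15: print('white',s[i],c[i],np.nanmedian(C[l==i],0))
# charger deck points
g=(abs(C[...,2]-23)<3); print(g.sum())
for nm,(a,b) in {'deck':(17,30),'cr':(30,50)}.items():
    m=((C[...,2]>a)&(C[...,2]<b)).astype(np.uint8); n,l,s,c=cv2.connectedComponentsWithStats(m)
    for i in range(1,n):
        if s[i,4]>60:
            ys,xs=np.where(l==i); X=C[ys,xs]; r=cv2.minAreaRect(X[:,:2].astype(np.float32)); print(nm,s[i],np.nanmedian(X,0),r)
E
python3 c.py
```

```text
charger 0.72 [ 526.  -196.4    0. ]
charger 0.18 [488.6 352.9   0. ]
charger_seat 0.87 [ 529.8 -192.6   15. ]
cradle 0.91 [484.2 343.3   0. ]
cradle 0.58 [ 528.6 -186.2    0. ]
cradle_rib 0.68 [483.2 340.4  42. ]
cradle_bay 0.58 [530.7 361.5   8. ]
receiver 0.64 [ 519. -203.   15.]
cell_a 0.62 [429.1 125.   14. ]
cell_a 0.49 [530.8  86.   14. ]
cell_a 0.46 [464.5  54.8  14. ]
carousel 0.62 [476.7 107.7   0. ]
carousel 0.38 [ 528.2 -198.4    0. ]
cover_hinge 0.71 [ 522.  -304.3   68. ]
start_top 0.43 [ 645.3 -211.7   30. ]
start_top 0.17 [ 510.9 -190.9   30. ]
mug 0.96 [757.8  38.    0. ]
tape_measure 0.86 [ 742.3 -114.4    0. ]
white [250 122   8  12  55] [253.8 126. ] [756.5  10.2  79.9]
white [ 371  145   71   78 3749] [409.4 184.6] [ 533.5 -331.6  199. ]
white [332 162   8   8  50] [335.8 165.2] [ 634.7 -208.2   40.3]
white [ 217  350  119   34 2116] [265.9 367.1] [123.9  37.3   0.1]
4280
deck [183  63  28   5  68] [978.8 162.1  23.4] ((978.9603271484375, 162.16018676757812), (81.53363037109375, 4.913905620574951), 89.95317840576172)
deck [  0  68 132  12 296] [980.4 542.   23.5] 
[... 2510 characters left out ...]
 -90.   42.3] ((736.1807861328125, -107.52445983886719), (32.85374450683594, 65.25017547607422), 2.306885242462158)
cr [152 129  44  10 120] [762.2 237.3  40.8] ((761.947509765625, 236.66943359375), (6.580114841461182, 120.57624053955078), 4.428390026092529)
cr [329 159  14  14 119] [ 634.5 -210.9   34.6] ((635.721435546875, -211.369873046875), (37.61231994628906, 34.55371856689453), 39.5274772644043)
cr [132 225  14  22 124] [483.5 342.3  42.1] ((484.6809387207031, 343.4858703613281), (12.27187728881836, 59.86213302612305), 63.06713104248047)
cr [342 372  24  12  86] [  83.2 -184.4   36.8] ((85.11015319824219, -181.58712768554688), (57.897037506103516, 18.690561294555664), 51.7161750793457)
```

>>> play_rows(
  dp=[
    [12,-36,1],
    [12,-36,1],
    [12,-36,1],
    [12,-36,1],
    [12,-36,1],
    [12,-36,1],
    [12,-36,1],
    [12,-36,1],
  ],
  yaw=[-3.3,-3.3,-3.3,-3.3,-3.3,-3.3,-3.3,-3.3],
)

```text
t: 3.42
ee_pos: [373.0, 270.7, 230.9]
orientation: [1.397, 2.813, 0.001]
ft_force: [0.7, 0.3, 0.4]
width: 87.9
grasp_force: 0.0
```

>>> play_rows(
  dp=[
    [12,-36,1],
    [12,-36,1],
    [12,-36,1],
    [12,-36,1],
    [12,-36,1],
    [12,-36,1],
    [12,-36,1],
    [12,-36,1],
  ],
  yaw=[-3.3,-3.3,-3.3,-3.3,-3.3,-3.3,-3.3,-3.3],
)

```text
t: 4.08
ee_pos: [469.1, -17.6, 239.0]
orientation: [2.003, 2.419, 0.001]
ft_force: [0.9, 0.7, 0.6]
width: 87.8
grasp_force: 0.0
```

>>> play_rows(
  dp=[
    [12,-36,1],
    [12,-36,1],
    [12,-36,1],
    [12,-36,1],
    [0,0,0],
    [0,0,0],
  ],
  yaw=[-3.3,-3.3,-3.3,-3.3,0,0],
)

```text
t: 4.58
ee_pos: [517.0, -161.3, 242.5]
orientation: [-2.269, -2.173, -0.0]
ft_force: [0.2, -0.4, 0.2]
width: 88.2
grasp_force: 0.0
```

```bash
cat > d.py <<'E'
from h import *
np.set_printoptions(precision=1,suppress=True)
o=ctrl.get_obs(); Rm=R.from_rotvec(o['orientation']).as_matrix()
print(o['t'],o['ee_pos'],'tooly deg',np.degrees(np.arctan2(Rm[1,1],Rm[0,1])),o['qpos'],o['ft_force'])
p=snap('wrist'); save(p,'w1.png'); C=cloud(p)
for n,z in [('charger_seat',15),('receiver',15),('cover_hinge',68),('start_top',34)]:
    for x in models.landmark_of(p,n)[:2]: print(n,round(x['conf'],2),x['location'],atz(p,[x['location']],z)[0])
hsv=cv2.cvtColor(p['pixels'],cv2.COLOR_RGB2HSV)
np.save('C1.npy',C)
for nm,(a,b) in {'deck':(19,25),'pegs/rec':(25,34),'btn':(34,48)}.items():
    m=((C[...,2]>a)&(C[...,2]<b)).astype(np.uint8); n,l,s,c=cv2.connectedComponentsWithStats(m)
    for i in range(1,n):
        if s[i,4]>60:
            ys,xs=np.where(l==i); X=C[ys,xs]; r=cv2.minAreaRect(X[:,:2].astype(np.float32)); print(nm,s[i],np.nanmedian(X,0),np.round(r[0],1),np.round(r[1],1),round(r[2],1))
E
python3 d.py
```

```text
4.5833 [ 517.  -161.3  242.5] tooly deg -2.459359313159133 [-0.3  0.3  1.8  0.   1.1 -0.3] [ 0.2 -0.4  0.2]
charger_seat 0.78 [262.4, 184.5] [ 530.6 -194.    15. ]
receiver 0.65 [253.5, 186.5] [ 519.4 -196.1   15. ]
cover_hinge 0.58 [264.4, 284.2] [ 527.8 -302.5   68. ]
start_top 0.88 [354.3, 200.2] [ 640.9 -212.9   34. ]
deck [444   1  21  22 179] [755.5   2.8  20.9] [755.6   5.7] [19.  28.2] 32.8
deck [477  36  10  71 169] [794.  -55.4  21.4] [794.1 -64. ] [ 9.5 80.6] 3.8
deck [420  80  26  59 144] [ 731.9 -104.9   22.1] [ 735.7 -110.6] [26.4 69.5] 10.3
deck [  182   100   183   177 12429] [ 533.9 -211.5   22.1] [ 548.3 -206.3] [225.  216.5] 89.8
deck [373 239  93  49 613] [ 703.5 -288.5   22.7] [ 735.2 -286.7] [110.3  75.9] 39.6
deck [365 339  11  23  83] [ 682.3 -459.2   22.1] [ 682.7 -460.7] [ 9. 43.] 21.9
pegs/rec [456  17  14  15  94] [757.6 -11.9  29.1] [758.1 -11.9] [14.3 12.4] 48.5
pegs/rec [478  34  21  94 577] [794.  -73.9  30.4] [795.6 -77.2] [ 21.2 109.9] 12.0
pegs/rec [423  80  27  60 224] [ 732.4 -104.4   29.4] [ 736.5 -110.8] [27.9 69.6] 9.7
pegs/rec [239 167  30  39
[... 783 characters left out ...]
 [758.8 -19.8  40.3] [760.2 -19.7] [14.9  8.9] 57.0
btn [427  80  34  59 545] [733.3 -93.9  42.1] [ 736.5 -108.4] [33.5 66.8] 4.2
btn [341 189  21  20 321] [ 635.2 -208.3   40.8] [ 635.9 -209.4] [23.  22.6] 78.2
btn [453 247  17  19 156] [ 788.9 -294.    37.4] [ 791.9 -299.3] [21.9 26.7] 0.0
btn [438 250  11  11  99] [ 764.7 -294.4   37. ] [ 765.6 -294.7] [13.  13.2] 4.6
btn [425 252  10  15  88] [ 748.2 -300.    34.8] [ 747.4 -299.5] [21.6 11.2] 89.0
btn [436 263  11   9  79] [ 765.2 -312.1   37. ] [ 766.  -312.7] [13.9 11.1] 7.5
btn [298 266  18  13 110] [ 581.4 -300.6   41. ] [ 580.  -302.4] [24.2 10.5] 26.7
btn [212 269  19  10 107] [ 474.1 -299.9   40.9] [ 475.4 -302.3] [10.8 24. ] 65.8
```

View pics/w1.png

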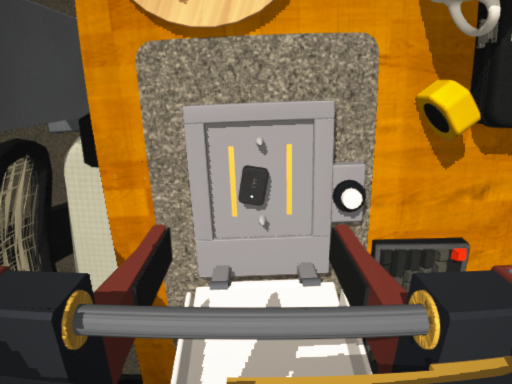

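>>> play_rows(
  dp=[
    [2,-31,0],
    [0,0,-40],
    [0,0,-40],
    [0,0,-40],
    [0,0,-34],
    [0,0,-30],
    [0,0,-22],
    [0,0,0],
  ],
  yaw=[-4.4,-4.3,0,0,0,0,0,0],
  gripper=0.32,
)

```text
t: 5.5
ee_pos: [515.8, -188.4, 32.8]
orientation: [-2.417, -1.997, 0.006]
ft_force: [-0.6, 0.7, -1.0]
width: 59.9
grasp_force: 0.0
```

```bash
cat > e.py <<'E'
from h import *
np.set_printoptions(precision=1,suppress=True)
C=np.load('C1.npy')
m=((C[...,2]>22)&(C[...,2]<34)).astype(np.uint8)
for (r,c) in [(142,261),(221,263)]:
    w=C[r-9:r+10,c-9:c+10].reshape(-1,3); w=w[(w[:,2]>21)&(w[:,2]<36)]; print(w.mean(0) if len(w) else None,len(w), w[w[:,2]>26].mean(0))
fl=C[150:215,275:285,2]; print('floor',np.nanmedian(fl),'deck',np.nanmedian(C[245:262,220:310,2]))
# deck outer edges
D=(C[...,2]>18)&(C[...,2]<27); 
rows=range(120,255,4)
L=[];Rr=[]
for r in range(110,260,3):
    xs=np.where(D[r,170:330])[0]+170; L.append(C[r,xs[0],:2])
    if r<155 or r>230: Rr.append(C[r,xs[-1],:2])
L=np.array(L); print('left edge fit',np.polyfit(L[:,1],L[:,0],1)); 
E
python3 e.py
```

```text
[ 528.7 -138.7   27.1] 58 [ 528.5 -138.9   28.6]
[ 528.5 -237.8   26.6] 51 [ 528.3 -238.4   28.9]
floor 14.227144041578299 deck 22.32716416790393
left edge fit [ -0.  441.2]
```

>>> play_rows(
  dp=[
    [0,0,0],
    [0,0,0],
  ],
  yaw=[0,0],
)

```text
t: 5.67
ee_pos: [519.7, -190.4, 37.9]
orientation: [2.422, 1.999, 0.001]
ft_force: [-0.1, -0.1, -0.4]
width: 59.8
grasp_force: 0.0
```

```bash
cat > g.py <<'E'
from h import *
import sys
np.set_printoptions(precision=1,suppress=True)
def st():
    o=ctrl.get_obs(); Rm=R.from_rotvec(o['orientation']).as_matrix()
    print(round(float(o['t']),1),o['ee_pos'],'tooly',round(np.degrees(np.arctan2(Rm[1,1],Rm[0,1])),2),'q',np.round(o['qpos'],2),o['ft_force'],'w',round(float(o['width']),1),round(float(o['grasp_force']),1))
if __name__=='__main__':
    st()
    if len(sys.argv)>1: p=snap('wrist'); save(p,sys.argv[1])
E
python3 g.py w2.png
```

```text
5.7 [ 519.7 -190.4   37.9] tooly -10.93 q [-0.4  0.6  1.9 -0.   0.7 -0.2] [-0.1 -0.1 -0.4] w 59.8 0.0
```

View pics/w2.png

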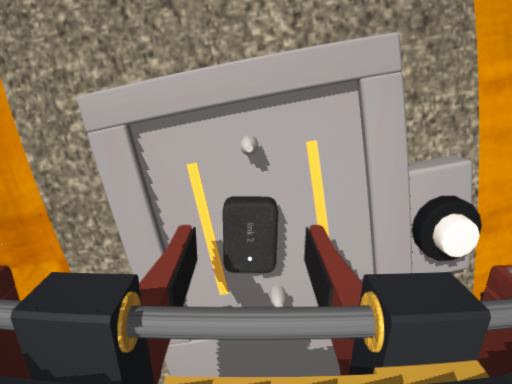

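The receiver at (250,235) sits midway between the fingers, with the pegs clear of them. I'm descending to grip it.

>>> play_rows(
  dp=[
    [0,-1,-12],
    [0,0,-7],
    [0,0,0],
  ],
  yaw=[0,0,0],
)

```text
t: 5.97
ee_pos: [518.2, -191.5, 16.9]
orientation: [-2.423, -1.998, 0.001]
ft_force: [-0.0, 0.7, 0.1]
width: 59.8
grasp_force: 0.0
```

>>> play_rows(
  dp=[
    [0,0,0],
    [0,0,0],
    [0,0,0],
    [0,0,0],
    [0,0,0],
    [0,0,0],
  ],
  yaw=[0,0,0,0,0,0],
  gripper=1.0,
)

```text
t: 6.47
ee_pos: [518.9, -191.7, 17.9]
orientation: [2.424, 1.998, 0.0]
ft_force: [0.1, -0.1, 2.0]
width: 31.8
grasp_force: 30.0
```

>>> play_rows(
  dp=[
    [0,0,10],
    [0,0,25],
    [0,0,25],
    [0,0,0],
  ],
  yaw=[0,0,0,0],
)

```text
t: 6.8
ee_pos: [521.3, -192.6, 82.1]
orientation: [2.42, 1.995, 0.005]
ft_force: [1.4, -1.1, -0.2]
width: 31.6
grasp_force: 30.0
```

>>> play_rows(
  dp=[
    [12.5,37,0],
    [12.5,37,0],
    [12.5,37,0],
    [12.5,37,0],
    [0,0,-25],
    [0,0,-22],
    [0,0,-15],
    [0,0,-9],
  ],
  yaw=[0,0,0,0,0,0,0,0],
)

```text
t: 7.47
ee_pos: [567.5, -43.0, 5.1]
orientation: [-2.422, -1.998, 0.003]
ft_force: [-9.2, 2.9, 38.5]
width: 31.6
grasp_force: 30.0
```

>>> play_rows(
  dp=[
    [0,0,-1],
    [0,0,0],
    [0,0,0],
  ],
  yaw=[0,0,0],
)

```text
t: 7.72
ee_pos: [568.9, -43.8, 5.9]
orientation: [2.424, 1.998, 0.0]
ft_force: [-0.4, 0.5, -0.5]
width: 31.9
grasp_force: 30.0
```

```bash
python3 g.py; python3 -c "
import numpy as np;C=np.load('C1.npy');print(np.nanmedian(C[60:90,160:360,2]))"
```

```text
7.7 [568.9 -43.8   5.9] tooly -11.01 q [-0.1  0.7  1.9  0.   0.6  0.1] [-0.4  0.5 -0.5] w 31.9 30.0
2.1675415591092815
```

>>> play_rows(
  dp=[
    [0,0,0],
    [0,0,0],
    [0,0,0],
    [0,0,25],
    [0,0,40],
    [-8,33,14],
    [-8,33,14],
    [-8,33,14],
  ],
  yaw=[0,0,0,0,0,6.2,6.2,6.2],
  gripper=0.0,
)

```text
t: 8.38
ee_pos: [544.8, 55.9, 114.1]
orientation: [2.064, 2.367, 0.002]
ft_force: [0.3, -0.2, 0.3]
width: 81.7
grasp_force: 0.0
```

>>> play_rows(
  dp=[
    [-8,33,14],
    [-8,33,14],
    [-8,33,14],
    [-8,33,14],
    [-8,33,14],
    [-8,33,13],
    [-8,33,13],
    [-8,33,13],
  ],
  yaw=[6.2,6.2,6.2,6.2,6.2,6.2,6.2,6.2],
)

```text
t: 9.05
ee_pos: [480.0, 320.9, 222.8]
orientation: [0.878, 3.016, 0.001]
ft_force: [0.9, 0.4, -0.6]
width: 87.6
grasp_force: 0.0
```

>>> play_rows(
  dp=[
    [-8,33,10],
    [0,0,0],
    [0,0,0],
  ],
  yaw=[6.2,0,0],
)

```text
t: 9.3
ee_pos: [472.4, 353.9, 232.4]
orientation: [0.719, 3.057, 0.002]
ft_force: [-0.4, -0.1, 0.1]
width: 87.8
grasp_force: 0.0
```

```bash
cat > k.py <<'E'
from h import *
from g import st
np.set_printoptions(precision=1,suppress=True)
st()
p=snap('wrist'); save(p,'w3.png'); C=cloud(p); np.save('C3.npy',C)
for n,z in [('cradle',0),('cradle_rib',42),('cradle_bay',8)]:
    for x in models.landmark_of(p,n)[:4]: print(n,round(x['conf'],2),np.round(x['location']),atz(p,[x['location']],z)[0])
for nm,(a,b) in {'cr':(3,60),'rib':(30,46)}.items():
    m=((C[...,2]>a)&(C[...,2]<b)).astype(np.uint8); n,l,s,c=cv2.connectedComponentsWithStats(m)
    for i in range(1,n):
        if s[i,4]>200:
            ys,xs=np.where(l==i); X=C[ys,xs]; r=cv2.minAreaRect(X[:,:2].astype(np.float32)); print(nm,s[i],np.nanmedian(X,0),np.round(r[0],1),np.round(r[1],1),round(r[2],1))
t=snap('top'); r=models.landmark_of(t,'receiver'); print([(x['conf'],atz(t,[x['location']],0)[0]) for x in r[:3]])
E
python3 k.py
```

```text
9.3 [472.4 353.9 232.4] tooly 63.53 q [ 0.6  0.4  1.7 -0.   1.1 -0.5] [-0.4 -0.1  0.1] w 87.8 0.0
cradle 0.67 [245. 168.] [480.5 343.2   0. ]
cradle_rib 0.65 [250. 181.] [488.4 346.1  42. ]
cr [  199   114    99   111 10143] [479.8 347.    7.5] [484.4 344.8] [116.6 136.9] 62.8
cr [    5   156   172   146 15170] [442.4 127.7  13.3] [456.8 127.2] [239.3 185.6] 50.9
cr [379 253  32  39 513] [693.5 464.8  15.5] [702.7 468.1] [60.  21.9] 20.2
cr [319 284  24  23 201] [697.1 370.2   8.8] [699.6 368.7] [10.1 44.8] 30.5
cr [ 230  339   95   38 2566] [759.7 255.5  11.3] [766.  256.4] [147.   74.5] 63.4
cr [139 374  38  10 280] [716.3  68.7  12.9] [721.3  65.4] [58.4 20.1] 59.7
rib [242 150  12  55 560] [482.4 345.9  41.8] [484.2 344.9] [11.6 61.8] 62.2
rib [257 357  63  20 441] [760.6 273.7  36.8] [765.9 271. ] [92.1 37.6] 62.8
[(0.61, array([560.6, -52.8,   0. ]))]
```

View pics/w3.png

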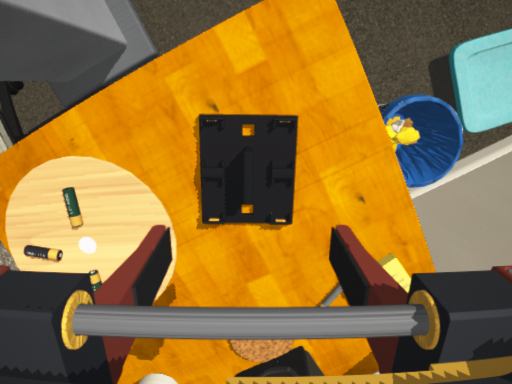

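>>> play_rows(
  dp=[
    [6,-5,-35],
    [6,-4,-40],
    [0,0,-40],
    [0,0,-40],
    [0,0,-22],
    [0,0,-10],
    [0,0,0],
    [0,0,0],
  ],
  yaw=[-0.8,0,0,0,0,0,0,0],
  gripper=0.59,
)

```text
t: 10.27
ee_pos: [485.3, 343.2, 45.1]
orientation: [0.745, 3.052, 0.0]
ft_force: [0.0, 0.3, 0.1]
width: 38.3
grasp_force: 0.0
```

```bash
python3 g.py w4.png
```

```text
10.3 [485.3 343.2  45.1] tooly 62.56 q [ 0.6  0.6  1.8 -0.   0.7 -0.5] [0.  0.3 0.1] w 38.3 0.0
```

View pics/w4.png

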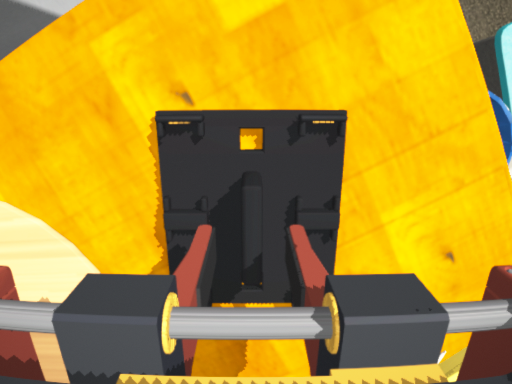

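The rib (column 252) is centred between the fingers. Going down to grip it.

>>> play_rows(
  dp=[
    [-1,1,-14],
    [0,0,-9],
    [0,0,-6],
    [0,0,-2],
    [0,0,0],
  ],
  yaw=[0,0,0,0,0],
)

```text
t: 10.73
ee_pos: [483.3, 344.1, 13.0]
orientation: [-0.743, -3.052, 0.001]
ft_force: [-0.1, -0.7, -0.9]
width: 36.0
grasp_force: 0.0
```

>>> play_rows(
  dp=[
    [0,0,0],
    [0,0,0],
    [0,0,0],
    [0,0,0],
    [0,0,0],
  ],
  yaw=[0,0,0,0,0],
  gripper=1.0,
)

```text
t: 11.15
ee_pos: [484.0, 344.5, 14.0]
orientation: [0.744, 3.052, 0.001]
ft_force: [-0.4, 0.5, 2.3]
width: 11.9
grasp_force: 30.0
```

>>> play_rows(
  dp=[
    [0,0,10],
    [0,0,25],
    [0,0,35],
    [0,0,30],
    [0,0,0],
    [0,0,0],
  ],
  yaw=[0,0,0,0,0,0],
)

```text
t: 11.65
ee_pos: [484.8, 345.1, 116.0]
orientation: [0.743, 3.05, 0.005]
ft_force: [0.9, -0.3, -2.0]
width: 12.0
grasp_force: 30.0
```

```bash
python3 g.py
```

```text
11.7 [484.8 345.1 116. ] tooly 62.61 q [ 0.6  0.5  1.8 -0.   0.8 -0.5] [ 0.9 -0.3 -2. ] w 12.0 30.0
```

>>> play_rows(
  dp=[
    [3,-20,0],
    [3,-33,0],
    [3,-33,0],
    [3,-33,0],
    [3,-33,0],
    [3,-33,0],
    [3,-33,0],
    [3,-33,0],
  ],
  yaw=[-3.9,-3.9,-3.9,-3.9,-3.9,-3.9,-3.9,-3.9],
)

```text
t: 12.32
ee_pos: [506.3, 91.6, 112.3]
orientation: [-1.54, -2.735, 0.003]
ft_force: [0.4, -0.4, -2.6]
width: 12.2
grasp_force: 3.0
```

>>> play_rows(
  dp=[
    [3,-33,0],
    [3,-33,0],
    [3,-33,0],
    [3,-33,0],
    [3,-33,0],
    [3,-33,0],
    [3,-33,0],
    [2,-30,0],
  ],
  yaw=[-3.9,-3.9,-3.9,-3.9,-3.9,-3.9,-3.9,-4],
)

```text
t: 12.98
ee_pos: [529.5, -169.2, 112.2]
orientation: [-2.222, -2.218, 0.002]
ft_force: [0.4, 0.7, -1.7]
width: 11.3
grasp_force: 30.0
```

>>> play_rows(
  dp=[
    [0,-20,0],
    [0,0,-20],
    [0,0,-15],
    [0,0,-10],
    [0,0,0],
    [0,0,0],
  ],
  yaw=[0,0,0,0,0,0],
)

```text
t: 13.48
ee_pos: [529.8, -187.0, 67.5]
orientation: [-2.217, -2.222, 0.002]
ft_force: [0.2, 1.0, -1.9]
width: 11.8
grasp_force: 30.0
```

```bash
python3 g.py w5.png
```

```text
13.5 [ 529.8 -187.    67.5] tooly 0.13 q [-0.4  0.6  1.9 -0.   0.7 -0.4] [ 0.2  1.  -1.9] w 11.8 30.0
```

View pics/w5.png

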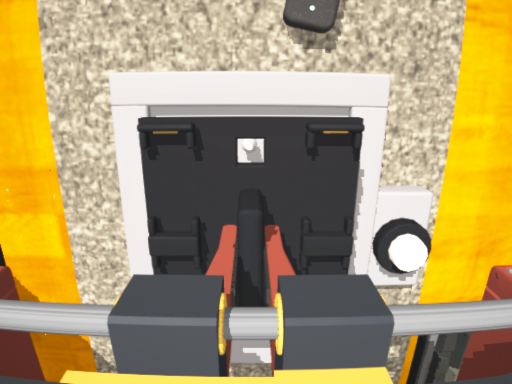

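The cradle is held just above the recess. The near hole at (251,151) shows the peg tip inside it at (250,146), and the receiver lies clear at (312,10). There was a brief grip slack, so I'll measure the cradle in the hand.

```bash
cat > m.py <<'E'
from h import *
from g import st
np.set_printoptions(precision=2,suppress=True)
st(); p=snap('wrist'); C=cloud(p)
g=cv2.cvtColor(p['pixels'],cv2.COLOR_RGB2GRAY)
sub=g[128:176,225:278]; m=(sub>110).astype(np.uint8); n,l,s,c=cv2.connectedComponentsWithStats(m)
i=1+np.argmax(s[1:,4]); print('hole px',s[i],c[i]+[225,128])
x0,y0,w,h=s[i,:4]; ctr=[225+x0+w/2-.5,128+y0+h/2-.5]
zf=np.nanmedian(C[110:132,205:295,2]); print('row strips z', [round(np.nanmedian(C[r:r+5,200:235,2]),1) for r in (145,160,175,190,205)],[round(np.nanmedian(C[r:r+5,268:300,2]),1) for r in (145,160,175,190,205)])
zp=np.nanmedian(C[165:185,200:235,2]); print('plate top',zp,'hole xy',atz(p,[ctr],zp)[0])
w=C[135:165,237:266].reshape(-1,3); w=w[(w[:,2]>20)&(w[:,2]<36)]; print('peg',w.mean(0),w[w[:,2]>29].mean(0),len(w))
# cradle left/right edges at rows (plate level)
pl=(abs(C[...,2]-zp)<4)
for r in (170,185,200):
    xs=np.where(g[r,120:390]<70)[0]+120; print(r,xs[0],xs[-1],atz(p,[[xs[0],r],[xs[-1],r]],zp)[:,:2].ravel())
# rib
rb=C[195:215,235:268].reshape(-1,3); rb=rb[rb[:,2]>zp+25]; print('rib top',rb.mean(0), len(rb), cv2.fitLine(rb[:,:2].astype(np.float32),2,0,.01,.01).ravel())
E
python3 m.py
```

```text
13.5 [ 530.53 -187.25   68.37] tooly 0.14 q [-0.36  0.56  1.86 -0.    0.73 -0.36] [ 0.69  0.07 -1.88] w 12.2 30.0
hole px [ 12  10  27  25 658] [249.93 149.84]
row strips z [np.float64(61.7), np.float64(61.8), np.float64(61.7), np.float64(61.7), np.float64(61.7)] [np.float64(61.6), np.float64(61.7), np.float64(61.7), np.float64(61.7), np.float64(61.6)]
plate top 61.720114234315986 hole xy [ 530.4  -136.35   61.72]
peg [ 528.94 -139.12   27.57] [ 528.92 -139.35   30.07] 173
170 144 357 [ 473.63 -147.12  587.67 -146.78]
185 145 355 [ 473.42 -155.49  587.38 -155.15]
200 147 354 [ 473.73 -164.09  587.66 -163.74]
rib top [ 530.68 -157.33   92.92] 286 [   1.      0.    530.68 -157.33]
```

>>> play_rows(
  dp=[
    [-1.7,-2.3,0],
    [0,0,-10],
    [0,0,-8],
    [0,0,-3],
    [0,0,0],
    [0,0,0],
  ],
  yaw=[0,0,0,0,0,0],
)

```text
t: 14.08
ee_pos: [528.8, -189.8, 47.2]
orientation: [-2.219, -2.223, 0.001]
ft_force: [0.5, 0.0, -1.6]
width: 12.3
grasp_force: 30.0
```

```bash
python3 m.py
```

```text
14.1 [ 528.77 -189.81   47.21] tooly 0.11 q [-0.37  0.59  1.86 -0.    0.69 -0.37] [ 0.5   0.01 -1.57] w 12.3 30.0
hole px [ 12  10  27  24 614] [250.26 149.66]
row strips z [np.float64(40.6), np.float64(40.7), np.float64(40.5), np.float64(40.5), np.float64(40.6)] [np.float64(40.5), np.float64(40.5), np.float64(40.5), np.float64(40.6), np.float64(40.5)]
plate top 40.567691111343095 hole xy [ 528.65 -138.65   40.57]
peg [ 528.88 -140.46   28.62] [ 528.86 -142.58   31.73] 279
170 143 357 [ 471.34 -149.65  585.92 -149.38]
185 145 356 [ 471.67 -158.02  586.17 -157.74]
200 146 354 [ 471.42 -166.63  585.9  -166.33]
rib top [ 528.9  -159.88   71.69] 292 [   1.     -0.01  528.9  -159.88]
```

>>> play_rows(
  dp=[
    [0,0,-4],
    [0,0,-4],
    [0,0,-3],
    [0,0,-1],
    [0,0,0],
  ],
  yaw=[0,0,0,0,0],
)

```text
t: 14.55
ee_pos: [528.8, -189.8, 35.2]
orientation: [-2.219, -2.223, 0.0]
ft_force: [-0.1, -0.5, -1.7]
width: 11.9
grasp_force: 30.0
```

>>> play_rows(
  dp=[
    [0,0,-3],
    [0,0,-2],
    [0,0,-1],
    [0,0,0],
    [0,0,0],
  ],
  yaw=[0,0,0,0,0],
)

```text
t: 14.97
ee_pos: [529.0, -189.9, 29.6]
orientation: [-2.219, -2.224, 0.0]
ft_force: [0.8, -0.7, -1.5]
width: 12.0
grasp_force: 30.0
```

```bash
python3 m.py; python3 g.py w6.png
```

```text
15.0 [ 529.02 -189.91   29.62] tooly 0.11 q [-0.37  0.62  1.86 -0.    0.66 -0.37] [ 0.78 -0.66 -1.48] w 12.0 30.0
hole px [ 13  11  26  24 600] [250.38 150.08]
row strips z [np.float64(22.9), np.float64(23.0), np.float64(23.0), np.float64(23.0), np.float64(22.8)] [np.float64(22.9), np.float64(22.9), np.float64(22.9), np.float64(22.8), np.float64(22.9)]
plate top 22.925277270311 hole xy [ 529.18 -139.28   22.93]
peg [ 529.48 -137.52   25.17] [ 529.  -139.1   30.1] 505
170 144 357 [ 472.15 -149.75  586.21 -149.49]
185 145 355 [ 471.93 -158.12  585.91 -157.86]
200 146 354 [ 471.68 -166.73  586.19 -166.46]
rib top [ 529.2  -159.95   54.25] 288 [   1.     -0.    529.2  -159.95]
15.0 [ 529.1 -190.    29.7] tooly 0.11 q [-0.4  0.6  1.9 -0.   0.7 -0.4] [-0.8  0.1 -1.6] w 11.8 30.0
```

>>> play_rows(
  dp=[
    [0,0,-0.6],
    [0,0,-0.6],
    [0,0,0],
    [0,0,0],
  ],
  yaw=[0,0,0,0],
)

```text
t: 15.4
ee_pos: [529.2, -190.0, 29.0]
orientation: [2.219, 2.223, 0.0]
ft_force: [-2.2, 0.7, 5.2]
width: 11.9
grasp_force: 30.0
```

>>> play_rows(
  dp=[
    [0,0,0],
    [0,0,0],
    [0,0,0],
  ],
  yaw=[0,0,0],
  gripper=0.6,
)

```text
t: 15.65
ee_pos: [529.2, -190.0, 28.4]
orientation: [2.219, 2.223, 0.0]
ft_force: [0.2, -0.6, -0.6]
width: 28.1
grasp_force: 0.0
```

```bash
python3 m.py|tail -12
```

```text
15.7 [ 529.18 -189.99   28.43] tooly 0.11 q [-0.37  0.62  1.86  0.    0.65 -0.37] [ 0.15 -0.64 -0.6 ] w 28.1 0.0
hole px [ 13  11  26  24 621] [250.48 150.45]
row strips z [np.float64(22.3), np.float64(22.3), np.float64(22.3), np.float64(22.3), np.float64(22.4)] [np.float64(22.3), np.float64(22.3), np.float64(22.3), np.float64(22.3), np.float64(22.3)]
plate top 22.309515976443066 hole xy [ 529.34 -139.26   22.31]
peg [ 529.6  -137.22   25.08] [ 528.91 -139.22   30.15] 490
170 143 357 [ 471.98 -149.67  586.19 -149.44]
185 145 356 [ 472.3  -158.02  586.44 -157.78]
200 146 354 [ 472.05 -166.59  586.17 -166.35]
rib top [ 529.37 -159.98   53.43] 276 [   1.      0.01  529.37 -159.98]
```

>>> play_rows(
  dp=[
    [0,0,20],
    [0,0,35],
    [0,0,40],
    [-6,36,15],
    [-6,36,15],
    [-6,36,15],
    [-6,36,15],
    [-6,36,10],
  ],
  yaw=[0,0,0,0,0,0,0,0],
)

```text
t: 16.37
ee_pos: [499.0, -8.5, 194.9]
orientation: [2.219, 2.222, 0.002]
ft_force: [1.0, 0.5, -0.6]
width: 35.2
grasp_force: 0.0
```

>>> play_rows(
  dp=[
    [-6,36,10],
    [-6,36,0],
    [-6,36,0],
    [-6,36,0],
    [0,0,0],
    [0,0,0],
  ],
  yaw=[0,0,0,0,0,0],
  gripper=0.0,
)

```text
t: 16.87
ee_pos: [474.6, 135.7, 203.5]
orientation: [2.215, 2.228, -0.0]
ft_force: [0.0, -0.5, 0.1]
width: 71.9
grasp_force: 0.0
```

```bash
cat > n.py <<'E'
from h import *
from g import st
import sys
np.set_printoptions(precision=1,suppress=True)
st(); p=snap('wrist'); save(p,sys.argv[1]); C=cloud(p)
c=models.landmark_of(p,'carousel'); print('car',[(round(x['conf'],2),atz(p,[x['location']],14)[0]) for x in c[:1]])
for x in models.landmark_of(p,'cell_a')[:6]: print('cell',round(x['conf'],2),np.round(x['location']),atz(p,[x['location']],14)[0])
m=((C[...,2]>20)&(C[...,2]<34)).astype(np.uint8); n,l,s,_=cv2.connectedComponentsWithStats(m)
for i in range(1,n):
    if s[i,4]>100:
        ys,xs=np.where(l==i); X=C[ys,xs]; r=cv2.minAreaRect(X[:,:2].astype(np.float32))
        a=r[2] if r[1][0]>r[1][1] else r[2]+90
        if 35<max(r[1])<65: print('blob',s[i],'top',np.percentile(X[:,2],90),'ctr',np.round(r[0],1),np.round(r[1],1),'long axis deg',round(a,1))
E
python3 n.py w7.png
```

```text
16.9 [474.6 135.7 203.5] tooly 0.34 q [ 0.2  0.3  1.9 -0.   0.9  0.2] [ 0.  -0.5  0.1] w 71.9 0.0
car [(0.86, array([476.1, 116. ,  14. ]))]
cell 0.59 [299. 209.] [531.1  85.8  14. ]
cell 0.56 [238. 230.] [460.7  58.4  14. ]
blob [180 160  47  27 610] top 28.158087939572404 ctr [423.8 129.1] [14.6 50.1] long axis deg 159.1
blob [282 196  44  25 550] top 28.119186741438245 ctr [534.5  89.6] [14.6 49.7] long axis deg 160.4
blob [220 220  33  39 517] top 28.168349711322332 ctr [458.1  51.6] [50.8 14.5] long axis deg 56.3
blob [478 234  30  36 384] top 33.470071421959986 ctr [771.4  36.4] [53.9 19.7] long axis deg 67.2
```

View pics/w7.png

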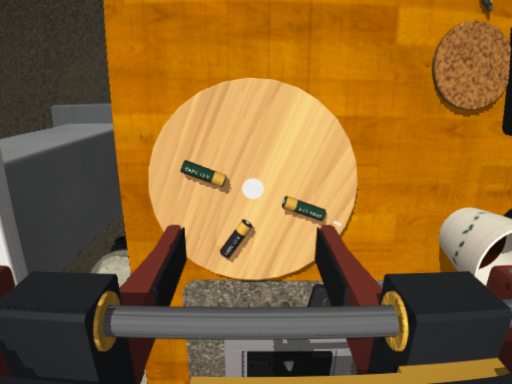

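Three cells are on the platter, at about (203,173), (304,208) and (236,240); the platter hasn't turned. Going for the right-hand one first.

>>> play_rows(
  dp=[
    [10,-7.7,-15],
    [10,-7.7,-15],
    [10,-7.7,-15],
    [10,-7.7,-15],
    [10,-7.7,-15],
    [10,-7.6,-15],
    [0,0,-20],
    [0,0,-20],
  ],
  yaw=[7,7,7,7,7,7,7,7],
  gripper=0.61,
)

```text
t: 17.68
ee_pos: [536.2, 85.7, 72.8]
orientation: [0.912, 3.005, 0.001]
ft_force: [-0.3, 0.3, -0.2]
width: 37.5
grasp_force: 0.0
```

>>> play_rows(
  dp=[
    [0,0,-14],
    [0,0,-6],
    [0,0,0],
    [0,0,0],
  ],
  yaw=[7,7,0,0],
)

```text
t: 18.02
ee_pos: [535.0, 86.6, 53.1]
orientation: [-0.551, -3.092, 0.001]
ft_force: [-0.3, -0.3, 0.1]
width: 34.5
grasp_force: 0.0
```

```bash
python3 n.py w8.png
```

```text
18.0 [535.   86.6  53.1] tooly 69.78 q [ 0.1  0.6  1.9 -0.   0.7 -1.1] [-0.3 -0.3  0.1] w 34.5 0.0
car [(0.97, array([475.4, 109.7,  14. ]))]
cell 0.78 [251.  21.] [423.3 128.5  14. ]
cell 0.7 [252. 217.] [535.3  87.9  14. ]
cell 0.66 [154. 124.] [457.4  52.3  14. ]
blob [ 105  107   88   41 2069] top 28.073301015990104 ctr [458.   51.4] [50.6 14.9] long axis deg 56.0
blob [ 242  181   24   78 1700] top 28.057418977694507 ctr [534.6  89.4] [14.3 51.2] long axis deg 160.6
blob [  29  332   47   50 1238] top 22.711166996948137 ctr [ 591.6 -104.2] [29.  53.4] long axis deg 165.7
```

View pics/w8.png

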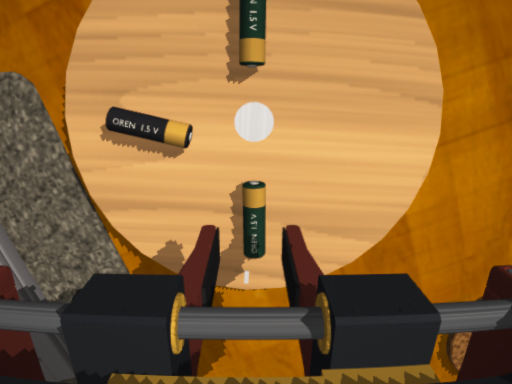

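>>> play_rows(
  dp=[
    [-0.4,2.7,-14],
    [0,0,-10],
    [0,0,-7],
    [0,0,-4],
    [0,0,-1.5],
    [0,0,0],
  ],
  yaw=[0.8,0,0,0,0,0],
)

```text
t: 18.67
ee_pos: [534.5, 90.6, 16.7]
orientation: [-0.521, -3.097, 0.0]
ft_force: [0.1, -0.0, 0.0]
width: 34.3
grasp_force: 0.0
```

>>> play_rows(
  dp=[
    [0,0,0],
    [0,0,0],
    [0,0,0],
    [0,0,0],
    [0,0,0],
  ],
  yaw=[0,0,0,0,0],
  gripper=1.0,
)

```text
t: 19.08
ee_pos: [534.9, 90.7, 17.3]
orientation: [0.521, 3.097, 0.0]
ft_force: [0.6, -0.6, 1.4]
width: 14.3
grasp_force: 30.0
```

>>> play_rows(
  dp=[
    [0,0,10],
    [0,0,25],
    [0,0,35],
    [0,0,25],
    [0,0,0],
  ],
  yaw=[0,0,0,0,0],
)

```text
t: 19.5
ee_pos: [537.8, 91.1, 117.4]
orientation: [0.519, 3.09, 0.004]
ft_force: [0.9, 0.2, 0.7]
width: 14.3
grasp_force: 30.0
```

```bash
python3 n.py w9.png
```

```text
19.5 [537.8  91.1 117.4] tooly 70.92 q [ 0.1  0.5  1.9 -0.   0.8 -1.1] [0.9 0.2 0.7] w 14.3 30.0
car [(0.76, array([476.1, 110.9,  14. ]))]
cell 0.89 [245.  36.] [422.9 127.5  14. ]
cell 0.67 [247. 242.] [585.2  72.3  14. ]
cell 0.64 [170. 111.] [456.6  52.4  14. ]
blob [ 237    0   22   70 1407] top 28.212161089031397 ctr [424.4 128.7] [14.8 48.1] long axis deg 159.2
blob [ 135   98   66   33 1198] top 28.14363935937534 ctr [458.2  51.7] [49.8 15. ] long axis deg 56.2
blob [243 354  32  23 258] top 32.31349500716302 ctr [714.2  36.8] [ 7.6 41.9] long axis deg 112.2
```

>>> play_rows(
  dp=[
    [3.3,-28.6,0],
    [3.3,-28.6,0],
    [3.3,-28.6,0],
    [3.3,-28.6,0],
    [3.3,-28.6,0],
    [3.3,-28.6,0],
    [3.3,-28.6,0],
    [3.3,-28.6,0],
  ],
  yaw=[-6.5,-6.5,-6.5,-6.5,-6.5,-6.5,-6.5,-6.5],
)

```text
t: 20.32
ee_pos: [559.8, -139.2, 110.2]
orientation: [-1.832, -2.548, 0.002]
ft_force: [0.5, -0.3, -1.1]
width: 14.3
grasp_force: 30.0
```

>>> play_rows(
  dp=[
    [3.3,-28.6,0],
    [3.3,-28.6,0],
    [3.3,-28.1,0],
    [0,0,-20],
    [0,0,-14],
    [0,0,-8],
    [0,0,0],
    [0,0,0],
  ],
  yaw=[-6.5,-6.5,-5.9,0,0,0,0,0],
)

```text
t: 20.98
ee_pos: [570.1, -222.8, 68.8]
orientation: [-2.219, -2.22, 0.002]
ft_force: [0.6, 0.3, -0.1]
width: 13.9
grasp_force: 30.0
```

```bash
python3 g.py w10.png
```

```text
21.0 [ 570.1 -222.8   68.8] tooly 0.04 q [-0.4  0.6  1.7 -0.   0.8 -0.4] [ 0.6  0.3 -0.1] w 13.9 30.0
```

View pics/w10.png

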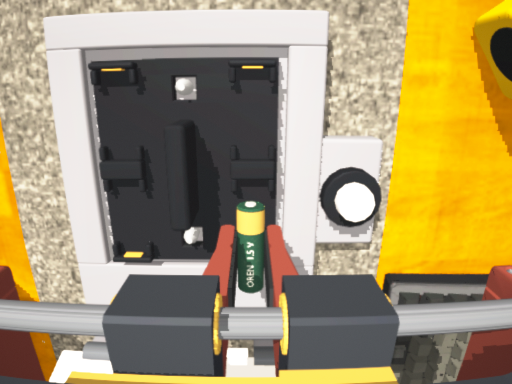

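The cell is held at (250,247). Both pegs show through the cradle holes at (185,88) and (193,236), so the cradle is seated.

```bash
python3 - <<'E'
from h import *
np.set_printoptions(precision=1,suppress=True)
p=snap('wrist')
print('holes',atz(p,[[185,88],[193,236]],23))
print('cradle corners L/R at row 100,220',atz(p,[[96,115],[277,115]],23))
print('cell ends/top',atz(p,[[251,203],[250,292]],81),atz(p,[[237,215],[265,215]],76))
C=cloud(p); m=((C[...,2]>70)&(C[...,2]<90)); m[:, :236]=0; m[:,266:]=0; m[300:]=0
ys,xs=np.where(m); X=C[ys,xs]; print(len(X),X.min(0),X.max(0)); print(cv2.minAreaRect(X[:,:2].astype(np.float32)))
E
```

```text
holes [[ 530.5 -140.4   23. ]
 [ 530.7 -240.1   23. ]]
cradle corners L/R at row 100,220 [[ 471.9 -156.1   23. ]
 [ 587.6 -157.    23. ]]
cell ends/top [[ 571.3 -195.    81. ]
 [ 570.9 -245.9   81. ]] [[ 564.2 -203.3   76. ]
 [ 578.5 -203.3   76. ]]
2511 [ 563.3 -247.9   70. ] [ 578.9 -197.5   89.8]
((570.858154296875, -222.69044494628906), (50.416954040527344, 15.52666187286377), 88.66130065917969)
```

>>> play_rows(
  dp=[
    [0.8,-1.2,-14],
    [0,0,-11],
    [0,0,-8],
    [0,0,-5],
    [0,0,-3],
    [0,0,-1],
    [0,0,0],
  ],
  yaw=[0,0,0,0,0,0,0],
)

```text
t: 21.67
ee_pos: [571.6, -224.6, 27.6]
orientation: [-2.221, -2.221, 0.0]
ft_force: [0.5, 0.1, 0.4]
width: 14.2
grasp_force: 30.0
```

>>> play_rows(
  dp=[
    [0,0,-0.5],
    [0,0,0],
    [0,0,0],
  ],
  yaw=[0,0,0],
)

```text
t: 21.92
ee_pos: [572.0, -224.7, 27.8]
orientation: [2.221, 2.221, 0.0]
ft_force: [0.3, 0.4, -0.0]
width: 14.4
grasp_force: 30.0
```

```bash
python3 g.py
```

```text
21.9 [ 572.  -224.7   27.8] tooly 0.01 q [-0.4  0.7  1.7  0.   0.7 -0.4] [ 0.3  0.4 -0. ] w 14.4 30.0
```

>>> play_rows(
  dp=[
    [0,0,-0.8],
    [0,0,-0.6],
    [0,0,0],
  ],
  yaw=[0,0,0],
)

```text
t: 22.17
ee_pos: [571.9, -224.7, 26.3]
orientation: [2.221, 2.221, 0.0]
ft_force: [-0.3, -0.2, 2.0]
width: 14.4
grasp_force: 30.0
```

>>> play_rows(
  dp=[
    [0,0,0],
    [0,0,0],
    [0,0,0],
    [0,0,8],
    [0,0,20],
    [0,0,30],
    [0,0,30],
    [0,0,0],
  ],
  yaw=[0,0,0,0,0,0,0,0],
  gripper=0.7,
)

```text
t: 22.83
ee_pos: [575.2, -226.0, 120.2]
orientation: [2.215, 2.216, 0.005]
ft_force: [0.9, -0.6, 0.9]
width: 26.3
grasp_force: 0.0
```

```bash
cat > v.py <<'E'
from h import *
from g import st
import sys
np.set_printoptions(precision=1,suppress=True)
st(); p=snap('wrist'); save(p,sys.argv[1]); C=cloud(p)
# cells in the cradle: tops near z 38
cx,cy=530,-190
for bx in (42,-42):
    for by in (34,-34):
        m=(abs(C[...,0]-cx-bx)<16)&(abs(C[...,1]-cy-by)<36)&(C[...,2]>33.5)&(C[...,2]<48)
        n,l,s,_=cv2.connectedComponentsWithStats(m.astype(np.uint8))
        if n<2: continue
        i=1+np.argmax(s[1:,4])
        if s[i,4]<40: continue
        X=C[l==i]; r=cv2.minAreaRect(X[:,:2].astype(np.float32)); print('bay',cx+bx,cy+by,'n',s[i,4],np.round(r[0],1),np.round(r[1],1),round(r[2],1),'z',np.percentile(X[:,2],[10,50,90]))
E
python3 v.py w11.png
```

```text
22.8 [ 575.2 -226.   120.2] tooly 0.01 q [-0.4  0.5  1.7  0.   0.9 -0.4] [ 0.9 -0.6  0.9] w 26.3 0.0
bay 572 -224 n 895 [ 572.3 -225.1] [13.3 49.6] 0.5 z [34.3 36.  37.2]
```

>>> play_rows(
  dp=[
    [-12.7,30.7,0],
    [-12.7,30.7,0],
    [-12.7,30.7,0],
    [-12.7,30.7,0],
    [-12.6,30.7,0],
    [-12.6,30.7,0],
    [-12.6,30.7,0],
    [-12.6,30.7,0],
  ],
  yaw=[-3.8,-3.8,-3.8,-3.8,-3.8,-3.8,-3.7,-3.7],
  gripper=0.61,
)

```text
t: 23.55
ee_pos: [469.0, 22.2, 113.5]
orientation: [-2.725, -1.561, 0.002]
ft_force: [0.8, 0.8, -0.2]
width: 34.7
grasp_force: 0.0
```

>>> play_rows(
  dp=[
    [-12.6,30.7,0],
    [0,0,-25],
    [0,0,-20],
    [0,0,-12],
    [0,0,-5],
    [0,0,0],
    [0,0,0],
  ],
  yaw=[-3.7,0,0,0,0,0,0],
)

```text
t: 24.13
ee_pos: [457.7, 51.5, 51.9]
orientation: [-2.772, -1.477, 0.001]
ft_force: [-0.5, 0.7, 0.0]
width: 33.9
grasp_force: 0.0
```

```bash
python3 n.py w12.png
```

```text
24.1 [457.7  51.5  51.9] tooly -33.9 q [0.1 0.5 2.1 0.  0.6 0.7] [-0.5  0.7  0. ] w 33.9 0.0
car [(0.63, array([477.5, 111.1,  14. ]))]
cell 0.85 [253. 215.] [460.4  52.1  14. ]
cell 0.7 [134. 148.] [423.7 131.1  14. ]
blob [  90  132   84   41 1929] top 28.1095408597153 ctr [423.8 128.8] [14.6 50.4] long axis deg 159.8
blob [ 240  184   24   78 1708] top 28.049148452162886 ctr [458.5  51.6] [50.4 14.4] long axis deg 55.8
blob [ 429  332   43   51 1076] top 23.378019559223574 ctr [ 521.5 -134.9] [51.6 29.7] long axis deg 55.6
```

>>> play_rows(
  dp=[
    [0.6,0,-14],
    [0,0,-10],
    [0,0,-6],
    [0,0,-4],
    [0,0,-1],
    [0,0,0],
  ],
  yaw=[0,0,0,0,0,0],
)

```text
t: 24.78
ee_pos: [458.4, 51.7, 16.9]
orientation: [-2.772, -1.478, 0.001]
ft_force: [0.1, -0.5, 0.2]
width: 34.7
grasp_force: 0.0
```

>>> play_rows(
  dp=[
    [0,0,0],
    [0,0,0],
    [0,0,0],
    [0,0,0],
    [0,0,0],
  ],
  yaw=[0,0,0,0,0],
  gripper=1.0,
)

```text
t: 25.2
ee_pos: [458.8, 51.7, 17.4]
orientation: [2.772, 1.478, 0.001]
ft_force: [0.2, -0.1, 2.0]
width: 13.8
grasp_force: 30.0
```

>>> play_rows(
  dp=[
    [0,0,10],
    [0,0,25],
    [0,0,35],
    [0,0,25],
    [0,0,0],
    [0,0,0],
  ],
  yaw=[0,0,0,0,0,0],
)

```text
t: 25.7
ee_pos: [459.6, 51.8, 113.9]
orientation: [2.771, 1.477, 0.006]
ft_force: [-0.8, -0.1, -0.2]
width: 14.1
grasp_force: 30.0
```

>>> play_rows(
  dp=[
    [3.3,-30.6,0],
    [3.3,-30.6,0],
    [3.3,-30.6,0],
    [3.3,-30.6,0],
    [3.3,-30.6,0],
    [3.3,-30.6,0],
    [3.3,-30.6,0],
    [3.3,-30.6,0],
  ],
  yaw=[3.8,3.8,3.8,3.8,3.8,3.8,3.7,3.7],
)

```text
t: 26.37
ee_pos: [483.8, -194.3, 110.7]
orientation: [-2.287, -2.151, 0.002]
ft_force: [0.1, 0.2, 0.9]
width: 14.2
grasp_force: 30.0
```

>>> play_rows(
  dp=[
    [3.2,-30.9,0],
    [0,0,-20],
    [0,0,-14],
    [0,0,-8],
    [0,0,0],
    [0,0,0],
  ],
  yaw=[3.7,0,0,0,0,0],
)

```text
t: 26.87
ee_pos: [487.4, -223.4, 69.2]
orientation: [-2.219, -2.22, 0.001]
ft_force: [0.7, 0.0, 0.4]
width: 14.3
grasp_force: 30.0
```

```bash
cat > x.py <<'E'
from h import *
from g import st
np.set_printoptions(precision=1,suppress=True)
st(); p=snap('wrist'); o=ctrl.get_obs()
C=cloud(p); z=o['ee_pos'][2]; m=((C[...,2]>z+3)&(C[...,2]<z+20)); m[:, :236]=0; m[:,266:]=0; m[300:]=0
ys,xs=np.where(m); X=C[ys,xs]; print(len(X),X.min(0),X.max(0),'topz',np.percentile(X[:,2],90)); print(cv2.minAreaRect(X[:,:2].astype(np.float32)))
E
python3 x.py
```

```text
26.9 [ 487.4 -223.4   69.2] tooly 0.03 q [-0.5  0.5  1.9  0.   0.7 -0.5] [0.7 0.  0.4] w 14.3 30.0
2448 [ 480.  -248.7   72.9] [ 495.3 -198.5   89.8] topz 79.9379575362155
((487.85748291015625, -223.62344360351562), (15.234597206115723, 50.133541107177734), 1.0727310180664062)
```

Aligned; lowering and releasing.

>>> play_rows(
  dp=[
    [0.5,-0.5,-14],
    [0,0,-11],
    [0,0,-8],
    [0,0,-5],
    [0,0,-3],
    [0,0,-1.5],
    [0,0,0],
    [0,0,0],
  ],
  yaw=[0,0,0,0,0,0,0,0],
)

```text
t: 27.58
ee_pos: [488.8, -224.6, 27.8]
orientation: [2.221, 2.222, 0.0]
ft_force: [0.5, 0.3, 0.1]
width: 14.2
grasp_force: 30.0
```

>>> play_rows(
  dp=[
    [0,0,-0.6],
    [0,0,-0.4],
    [0,0,0],
  ],
  yaw=[0,0,0],
)

```text
t: 27.83
ee_pos: [488.8, -224.6, 26.8]
orientation: [2.221, 2.221, 0.0]
ft_force: [-0.5, 0.8, -0.3]
width: 14.0
grasp_force: 30.0
```

>>> play_rows(
  dp=[
    [0,0,0],
    [0,0,0],
    [0,0,0],
    [0,0,8],
    [0,0,20],
    [0,0,30],
    [0,0,30],
    [0,0,0],
  ],
  yaw=[0,0,0,0,0,0,0,0],
  gripper=0.7,
)

```text
t: 28.5
ee_pos: [491.7, -226.0, 120.0]
orientation: [2.215, 2.216, 0.004]
ft_force: [0.4, -0.3, 1.4]
width: 26.5
grasp_force: 0.0
```

```bash
python3 v.py w13.png
```

```text
28.5 [ 491.7 -226.   120. ] tooly 0.01 q [-0.5  0.4  1.9 -0.   0.8 -0.5] [ 0.4 -0.3  1.4] w 26.5 0.0
bay 572 -224 n 873 [ 571.4 -224.8] [49.4 13.5] 89.5 z [34.3 35.9 37.1]
bay 488 -224 n 879 [ 489.  -225.3] [12.8 48.8] 0.2 z [34.3 36.  37.2]
```

>>> play_rows(
  dp=[
    [-5.9,32.1,0],
    [-5.9,32.1,0],
    [-5.9,32.1,0],
    [-5.9,32.1,0],
    [-5.9,32.1,0],
    [-5.9,32.1,0],
    [-5.9,32.1,0],
    [-5.9,32.1,0],
  ],
  yaw=[6.3,6.3,6.3,6.3,6.3,6.3,6.3,6.3],
  gripper=0.61,
)

```text
t: 29.22
ee_pos: [440.3, 33.6, 114.0]
orientation: [-1.056, -2.958, 0.001]
ft_force: [-0.2, 0.2, -0.3]
width: 34.6
grasp_force: 0.0
```

>>> play_rows(
  dp=[
    [-5.9,32.1,0],
    [-5.9,32.1,0],
    [-5.9,32.1,0],
    [0,0,-25],
    [0,0,-20],
    [0,0,-12],
    [0,0,-5],
    [0,0,0],
  ],
  yaw=[6.3,6.3,6.5,0,0,0,0,0],
)

```text
t: 29.88
ee_pos: [422.5, 128.3, 51.3]
orientation: [-0.558, -3.089, 0.002]
ft_force: [-0.2, 0.2, 0.4]
width: 34.3
grasp_force: 0.0
```

>>> play_rows(
  dp=[
    [0,0,0],
  ],
  yaw=[0],
)

```text
t: 29.97
ee_pos: [423.6, 128.4, 52.4]
orientation: [-0.559, -3.091, 0.001]
ft_force: [-0.6, -0.2, -0.5]
width: 34.1
grasp_force: 0.0
```

```bash
python3 n.py w14.png
```

```text
30.0 [423.6 128.4  52.4] tooly 69.5 q [ 0.3  0.5  2.1 -0.   0.6 -0.9] [-0.6 -0.2 -0.5] w 34.1 0.0
car [(0.82, array([468. , 113.1,  14. ]))]
cell 0.79 [249. 217.] [423. 128.  14.]
blob [ 240  184   24   77 1709] top 28.04603186446812 ctr [423.7 129.2] [14.5 49.8] long axis deg 159.0
```

>>> play_rows(
  dp=[
    [0,0.6,-14],
    [0,0,-10],
    [0,0,-6],
    [0,0,-4],
    [0,0,-1.3],
    [0,0,0],
  ],
  yaw=[-0.5,0,0,0,0,0],
)

```text
t: 30.62
ee_pos: [423.6, 129.1, 17.0]
orientation: [-0.572, -3.088, 0.0]
ft_force: [0.8, -0.2, -0.4]
width: 34.3
grasp_force: 0.0
```

>>> play_rows(
  dp=[
    [0,0,0],
    [0,0,0],
    [0,0,0],
    [0,0,0],
    [0,0,0],
  ],
  yaw=[0,0,0,0,0],
  gripper=1.0,
)

```text
t: 31.03
ee_pos: [424.0, 129.2, 17.5]
orientation: [0.572, 3.089, 0.0]
ft_force: [-0.6, 0.1, 3.6]
width: 14.3
grasp_force: 30.0
```

>>> play_rows(
  dp=[
    [0,0,10],
    [0,0,25],
    [0,0,35],
    [0,0,25],
    [0,0,0],
    [0,0,0],
  ],
  yaw=[0,0,0,0,0,0],
)

```text
t: 31.53
ee_pos: [424.8, 129.5, 114.0]
orientation: [0.571, 3.086, 0.003]
ft_force: [-0.7, 0.6, -0.9]
width: 14.3
grasp_force: 30.0
```

>>> play_rows(
  dp=[
    [6.4,-28.5,0],
    [6.4,-28.5,0],
    [6.4,-28.5,0],
    [6.4,-28.5,0],
    [6.4,-28.5,0],
    [6.4,-28.5,0],
    [6.4,-28.5,0],
    [6.4,-28.5,0],
  ],
  yaw=[-6.9,-6.9,-6.9,-6.9,-6.9,-6.9,-6.9,-6.9],
)

```text
t: 32.2
ee_pos: [474.0, -100.1, 111.1]
orientation: [-1.944, -2.465, 0.002]
ft_force: [0.3, 0.6, -1.0]
width: 14.2
grasp_force: 30.0
```

>>> play_rows(
  dp=[
    [6.4,-28.5,0],
    [6.8,-28.7,0],
    [0,0,-20],
    [0,0,-14],
    [0,0,-8],
    [0,0,0],
    [0,0,0],
  ],
  yaw=[-6.9,-6.9,0,0,0,0,0],
)

```text
t: 32.78
ee_pos: [487.4, -155.5, 69.5]
orientation: [-2.219, -2.221, 0.002]
ft_force: [0.4, -0.3, -0.0]
width: 14.2
grasp_force: 30.0
```

```bash
python3 x.py
```

```text
32.8 [ 487.4 -155.5   69.5] tooly 0.04 q [-0.3  0.5  2.   0.   0.7 -0.3] [ 0.4 -0.3 -0. ] w 14.2 30.0
2447 [ 480.  -179.6   73.1] [ 495.2 -130.    90.1] topz 79.97818793409624
((487.704345703125, -154.82489013671875), (15.225390434265137, 49.50099182128906), 0.6319532990455627)
```

>>> play_rows(
  dp=[
    [0.6,-1.2,-14],
    [0,0,-11],
    [0,0,-8],
    [0,0,-5],
    [0,0,-3],
    [0,0,-1.5],
    [0,0,0],
    [0,0,0],
  ],
  yaw=[0,0,0,0,0,0,0,0],
)

```text
t: 33.5
ee_pos: [488.9, -157.3, 28.0]
orientation: [2.221, 2.222, 0.0]
ft_force: [-0.1, 0.1, -0.6]
width: 14.2
grasp_force: 30.0
```

>>> play_rows(
  dp=[
    [0,0,-0.7],
    [0,0,-0.4],
    [0,0,0],
  ],
  yaw=[0,0,0],
)

```text
t: 33.75
ee_pos: [488.9, -157.3, 26.8]
orientation: [2.221, 2.221, 0.0]
ft_force: [0.6, 0.1, 0.6]
width: 14.3
grasp_force: 30.0
```

>>> play_rows(
  dp=[
    [0,0,0],
    [0,0,0],
    [0,0,0],
    [0,0,8],
    [0,0,20],
    [0,0,30],
    [0,0,30],
    [0,20,30],
  ],
  yaw=[0,0,0,0,0,0,0,0],
  gripper=0.7,
)

```text
t: 34.42
ee_pos: [489.0, -138.9, 146.5]
orientation: [2.223, 2.219, -0.0]
ft_force: [0.7, 0.8, 0.2]
width: 26.5
grasp_force: 0.0
```

>>> play_rows(
  dp=[
    [10,10,25],
    [10,10,20],
    [10,0,0],
    [0,0,0],
    [0,0,0],
  ],
  yaw=[0,0,0,0,0],
)

```text
t: 34.83
ee_pos: [518.4, -117.3, 189.1]
orientation: [-2.22, -2.222, 0.001]
ft_force: [-0.9, -0.3, -1.0]
width: 26.5
grasp_force: 0.0
```

```bash
python3 v.py w15.png; python3 - <<'E'
from h import *
np.set_printoptions(precision=1,suppress=True)
p=snap('top'); save(p,'top2.png'); C=cloud(p)
for n in ['cell_a','receiver','cover_edge','cover_hinge','mug','tape_measure']:
    print(n,[(round(x['conf'],2),np.round(x['location']),atz(p,[x['location']],14)[0]) for x in models.landmark_of(p,n)[:5]])
# cover points
m=(C[...,2]>150)&(C[...,1]<-280)&(C[...,0]>430)&(C[...,0]<650)
X=C[m]; print(len(X)); i=np.argsort(-X[:,2])[:30]; print('highest',X[i].mean(0),'x range',X[:,0].min(),X[:,0].max())
E
```

```text
34.8 [ 518.4 -117.3  189.1] tooly 0.04 q [-0.2  0.3  1.9 -0.   0.9 -0.2] [-0.9 -0.3 -1. ] w 26.5 0.0
bay 488 -156 n 447 [ 489.2 -156.5] [12.9 48.9] 0.4 z [34.2 36.  37.3]
bay 488 -224 n 152 [ 492.  -225.1] [48.8  6.7] 87.6 z [34.1 35.5 36.6]
cell_a []
receiver [(0.52, array([281., 197.]), array([561.8, -51.4,  14. ]))]
cover_edge [(0.93, array([438., 181.]), array([ 571.3, -494.6,   14. ]))]
cover_hinge []
mug [(0.98, array([245., 137.]), array([746.8,  35.8,  14. ])), (0.33, array([294., 135.]), array([ 741.2, -104.7,   14. ]))]
tape_measure [(0.67, array([293., 134.]), array([ 745.3, -102.8,   14. ])), (0.67, array([245., 134.]), array([755.7,  36.3,  14. ]))]
2311
highest [ 525.5 -363.7  282.5] x range 445.1670637424612 609.0645232830409
```

View pics/w15.png

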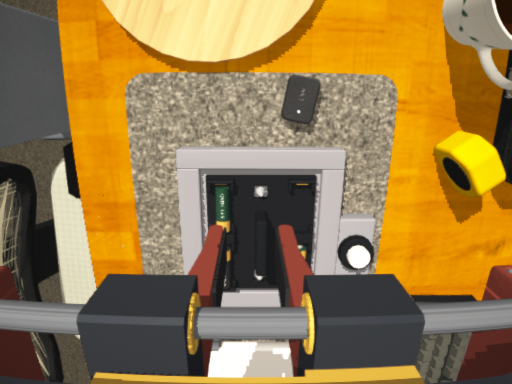

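All three cells lie in their bays, and the receiver lies clear at (300,100). Next I go over the cover and behind it, with the fingers closed.

>>> play_rows(
  dp=[
    [0,0,40],
    [0,0,40],
    [0,0,40],
    [1,-37,12],
    [1,-37,0],
    [1,-37,0],
    [1,-37,0],
    [1,-37,0],
  ],
  yaw=[0,0,0,0,0,0,0,0],
  gripper=1.0,
)

```text
t: 35.9
ee_pos: [523.4, -303.9, 321.8]
orientation: [2.221, 2.222, 0.0]
ft_force: [0.3, -0.1, -0.3]
width: 0.1
grasp_force: 0.0
```

>>> play_rows(
  dp=[
    [1,-37,0],
    [1,-37,0],
    [1,-37,0],
    [1,-10,0],
    [0,0,-20],
    [0,0,-25],
    [0,0,-20],
    [0,0,-12],
  ],
  yaw=[0,0,0,0,0,0,0,0],
)

```text
t: 36.57
ee_pos: [526.7, -422.2, 241.8]
orientation: [-2.219, -2.219, 0.0]
ft_force: [-1.1, -0.3, -0.9]
width: 0.5
grasp_force: 0.0
```

```bash
python3 g.py w16.png; python3 - <<'E'
from h import *
p=snap('top'); save(p,'top3.png'); C=cloud(p)
m=(C[...,2]>150)&(C[...,1]<-280)&(C[...,0]>430)&(C[...,0]<650)&(C[...,2]<295)
print(models.landmark_of(p,'cover_edge')[:2])
m=(C[...,0]>640)&(C[...,0]<760)&(C[...,1]<-100)&(C[...,1]>-330)&(C[...,2]>65); print('obst near button',m.sum(), C[m].min(0) if m.any() else '')
E
```

```text
36.6 [ 526.7 -422.2  241.8] tooly 0.0 q [-0.7  0.5  1.5  0.   1.2 -0.7] [-1.1 -0.3 -0.9] w 0.5 0.0
[{'location': [436.5, 181.7], 'conf': 0.61}]
obst near button 216 [ 751.92767843 -137.09079064  188.9263514 ]
```

View pics/w16.png

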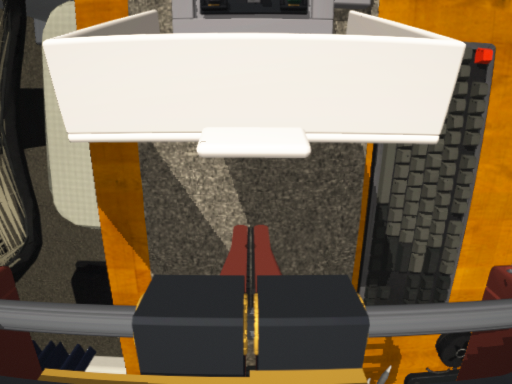

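The white cover with its tab at (253,142) stands ahead of the closed fingers. Pushing it toward upright.

>>> play_rows(
  dp=[
    [1,20,0],
    [1,18,0],
    [0,12,0],
    [0,12,0],
    [0,10,0],
    [0,10,0],
    [0,8,0],
    [0,6,0],
  ],
  yaw=[0,0,0,0,0,0,0,0],
)

```text
t: 37.38
ee_pos: [529.8, -326.2, 244.8]
orientation: [2.221, 2.222, 0.0]
ft_force: [0.5, -0.1, 0.0]
width: 0.6
grasp_force: 0.0
```

```bash
cat > cov.py <<'E'
from h import *
from g import st
np.set_printoptions(precision=1,suppress=True)
st(); p=snap('top'); C=cloud(p)
m=(C[...,2]>60)&(C[...,1]<-90)&(C[...,1]>-420)&(C[...,0]>440)&(C[...,0]<480)
X=C[m]
if len(X): i=np.argsort(X[:,1]); print('side strip y,z:',X[i[:5]].mean(0),X[i[-5:]].mean(0),'zmax',X[:,2].max(),len(X))
E
python3 cov.py; python3 g.py w17.png
```

```text
37.4 [ 529.8 -326.2  244.8] tooly 0.04 q [-0.6  0.4  1.6  0.   1.1 -0.6] [ 0.5 -0.1  0. ] w 0.6 0.0
side strip y,z: [ 477.1 -331.1  544.9] [ 440.5 -198.6  624.5] zmax 657.8554865781313 2743
37.4 [ 529.8 -325.5  244.7] tooly 0.06 q [-0.6  0.4  1.6  0.   1.1 -0.6] [-0.2  0.3 -0.3] w 0.2 0.0
```

View pics/w17.png

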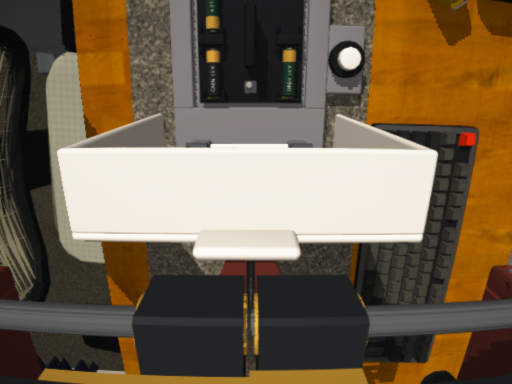

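The cover is now near upright against the fingers (tab at 247,245), and the three cells show in their bays. A little further.

>>> play_rows(
  dp=[
    [0,6,0],
    [0,6,0],
    [0,5,0],
    [0,4,0],
    [0,0,0],
    [0,0,0],
  ],
  yaw=[0,0,0,0,0,0],
)

```text
t: 37.98
ee_pos: [529.8, -306.1, 244.7]
orientation: [2.221, 2.222, -0.0]
ft_force: [-0.6, 0.0, 0.9]
width: 0.4
grasp_force: 0.0
```

```bash
python3 g.py w18.png; python3 - <<'E'
from h import *
p=snap('wrist'); C=cloud(p); print('tab?',models.landmark_of(p,'cover_edge')[:1])
g=p['pixels']; import numpy as np
for r in (60,100,150,200,240,255): print(r,np.round(C[r,150],0),np.round(C[r,247],0),np.round(C[r,370],0))
E
```

```text
38.0 [ 529.8 -306.1  244.7] tooly 0.03 q [-0.5  0.4  1.6 -0.   1.1 -0.5] [-0.6  0.   0.9] w 0.4 0.0
tab? [{'location': [245.8, 124.2], 'conf': 0.57}]
60 [ 485. -212.  253.] [ 528. -212.  253.] [ 584. -211.  253.]
100 [ 485. -229.  258.] [ 529. -229.  259.] [ 583. -229.  259.]
150 [ 468. -260.  209.] [ 528. -259.  216.] [ 603. -260.  212.]
200 [ 398. -364.    3.] [ 525. -364.    2.] [ 681. -357.   22.]
240 [ 391. -423.    1.] [ 528. -297.  259.] [ 686. -411.   25.]
255 [ 389. -446.    2.] [ 529. -296.  275.] [ 688. -432.   28.]
```

The cover is falling on its own. I back off and wait.

>>> play_rows(
  dp=[
    [0,-15,0],
    [0,-10,0],
    [0,0,20],
    [0,0,20],
    [0,0,20],
    [0,0,0],
    [0,0,0],
    [0,0,0],
  ],
  yaw=[0,0,0,0,0,0,0,0],
)

```text
t: 38.8
ee_pos: [529.3, -331.7, 303.7]
orientation: [-2.221, -2.22, 0.0]
ft_force: [-1.2, 0.0, -0.5]
width: 0.4
grasp_force: 0.0
```

```bash
python3 g.py w19.png; python3 - <<'E'
from h import *
p=snap('wrist'); C=cloud(p); np.set_printoptions(precision=1,suppress=True)
m=(C[...,0]>460)&(C[...,0]<600)&(C[...,1]>-300)&(C[...,1]<-100)
print('cover z',np.percentile(C[m][:,2],[5,50,95]))
m=(C[...,0]>440)&(C[...,0]<620)&(C[...,1]>-320)&(C[...,1]<-60)&(C[...,2]>50)&(C[...,2]<120)
X=C[m].astype(np.float32); print(len(X),cv2.minAreaRect(X[:,:2]));
A=np.c_[X[:,:2],np.ones(len(X))]; print('plane',np.linalg.lstsq(A,X[:,2],rcond=None)[0]*[1000,1000,1])
print([(x['conf'],atz(p,[x['location']],41)[0]) for x in models.landmark_of(p,'start_top')[:2]])
g=cv2.cvtColor(p['pixels'],cv2.COLOR_RGB2HSV); mm=(C[...,2]>36)&(C[...,2]<48)&(abs(C[...,0]-636)<20)&(abs(C[...,1]+209)<20)
if mm.any(): X=C[mm]; print('btn',X.mean(0),np.percentile(X[:,2],[10,50,90]),len(X),cv2.minEnclosingCircle(X[:,:2].astype(np.float32)))
E
```

```text
38.8 [ 529.3 -331.7  303.7] tooly -0.02 q [-0.6  0.3  1.6 -0.   1.2 -0.6] [-1.2  0.  -0.5] w 0.4 0.0
cover z [ 69.   71.3 406.1]Traceback (most recent call last):
  File "<stdin>", line 6, in <module>
cv2.error: OpenCV(4.12.0) /io/opencv/modules/imgproc/src/convhull.cpp:143: error: (-215:Assertion failed) total >= 0 && (depth == CV_32F || depth == CV_32S) in function 'convexHull'
```

View pics/w19.png

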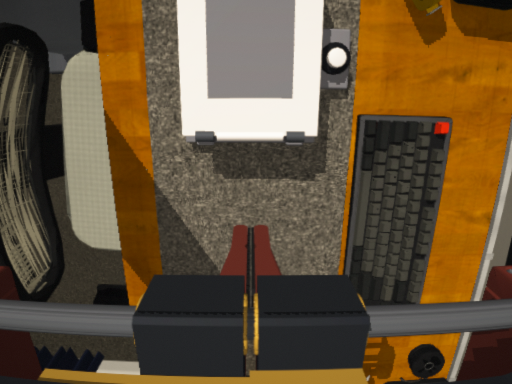

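The cover lies shut over the recess, and the button shows at (336,57). Moving over the button.

>>> play_rows(
  dp=[
    [26.5,30.5,0],
    [26.5,30.5,0],
    [26.5,30.5,-10],
    [26.5,30.5,-35],
    [0,0,-40],
    [0,0,-40],
    [0,0,-30],
    [0,0,-20],
  ],
  yaw=[0,0,0,0,0,0,0,0],
)

```text
t: 39.57
ee_pos: [627.4, -214.6, 132.2]
orientation: [-2.216, -2.219, 0.005]
ft_force: [-0.1, 0.5, -0.2]
width: 0.6
grasp_force: 0.0
```

>>> play_rows(
  dp=[
    [0,0,-10],
    [0,0,0],
    [0,0,0],
  ],
  yaw=[0,0,0],
)

```text
t: 39.82
ee_pos: [629.9, -216.0, 127.2]
orientation: [-2.221, -2.221, 0.0]
ft_force: [0.9, 0.1, 0.1]
width: 0.4
grasp_force: 0.0
```

```bash
cat > btn.py <<'E'
from h import *
from g import st
np.set_printoptions(precision=1,suppress=True)
st(); p=snap('wrist'); save(p,'w20.png'); C=cloud(p)
m=(C[...,0]>440)&(C[...,0]<620)&(C[...,1]>-330)&(C[...,1]<-60)&(C[...,2]>50)&(C[...,2]<100)
X=C[m].astype(np.float32); print('cover',len(X),X.min(0),X.max(0),np.median(X,0))
print([(x['conf'],atz(p,[x['location']],41)[0]) for x in models.landmark_of(p,'start_top')[:2]])
mm=(C[...,2]>36)&(C[...,2]<48)&(abs(C[...,0]-637)<20)&(abs(C[...,1]+209)<20)
if mm.any(): X=C[mm]; print('btn',X.mean(0),np.percentile(X[:,2],[10,50,90]),len(X),cv2.minEnclosingCircle(X[:,:2].astype(np.float32)))
E
python3 btn.py
```

```text
39.8 [ 629.9 -216.   127.2] tooly 0.01 q [-0.3  0.6  1.6 -0.   1.  -0.3] [0.9 0.1 0.1] w 0.4 0.0
cover 57090 [ 445.2 -301.2   50. ] [611.4 -81.3  73.7] [ 533.1 -177.8   70.2]
[(0.68, array([ 638.1, -212.4,   41. ])), (0.41, array([515.8, -95.3,  41. ]))]
btn [ 636.6 -208.7   40.9] [39.6 41.  42. ] 667 ((636.47607421875, -209.46347045898438), 11.904808044433594)
```

>>> play_rows(
  dp=[
    [6.7,6.8,-10],
    [0,0,-25],
    [0,0,-20],
    [0,0,-12],
    [0,0,-6],
    [0,0,0],
    [0,0,0],
  ],
  yaw=[0,0,0,0,0,0,0],
)

```text
t: 40.5
ee_pos: [637.2, -209.2, 54.9]
orientation: [2.221, 2.221, 0.001]
ft_force: [-0.1, 0.6, -0.1]
width: 0.6
grasp_force: 0.0
```

>>> play_rows(
  dp=[
    [0,0,-5],
    [0,0,-5],
    [0,0,-4],
    [0,0,-3],
    [0,0,0],
    [0,0,0],
  ],
  yaw=[0,0,0,0,0,0],
)

```text
t: 41.0
ee_pos: [637.0, -209.3, 37.6]
orientation: [2.221, 2.221, 0.0]
ft_force: [0.4, -0.3, 2.7]
width: 0.6
grasp_force: 1.2
```

Pressing with about 2.7 N now; continuing to the stop.

>>> play_rows(
  dp=[
    [0,0,-1.5],
    [0,0,-1],
    [0,0,-0.7],
    [0,0,0],
    [0,0,0],
  ],
  yaw=[0,0,0,0,0],
)

```text
t: 41.42
ee_pos: [637.0, -209.4, 36.1]
orientation: [2.221, 2.221, 0.001]
ft_force: [-4.6, 1.4, 14.4]
width: 0.5
grasp_force: 7.5
```

>>> play_rows(
  dp=[
    [0,0,0],
    [0,0,0],
    [0,0,5],
    [0,0,20],
    [0,0,35],
    [0,0,40],
    [0,0,30],
    [-10,20,20],
  ],
  yaw=[0,0,0,0,0,0,0,0],
)

```text
t: 42.08
ee_pos: [629.0, -191.8, 187.9]
orientation: [2.219, 2.215, 0.003]
ft_force: [0.1, 0.3, -0.0]
width: 0.3
grasp_force: 0.0
```

>>> play_rows(
  dp=[
    [-20,30,10],
    [-20,35,10],
    [-20,35,10],
    [-20,35,0],
    [0,20,0],
    [0,0,0],
    [0,0,0],
  ],
  yaw=[0,0,0,0,0,0,0],
)

```text
t: 42.67
ee_pos: [546.5, -33.4, 214.4]
orientation: [2.218, 2.224, -0.0]
ft_force: [0.4, -0.5, -0.4]
width: 0.3
grasp_force: 0.0
```

```bash
python3 btn.py; python3 - <<'E'
from h import *
np.set_printoptions(precision=1,suppress=True)
p=snap('top'); save(p,'top9.png'); cv2.imwrite('pics/fin.png',np.hstack([cv2.imread('pics/top9.png')[90:310,50:450],cv2.resize(cv2.imread('pics/w20.png'),(293,220))]))
for n,z in [('receiver',2),('mug',0),('tape_measure',0),('cell_a',14)]: print(n,[(round(x['conf'],2),atz(p,[x['location']],z)[0]) for x in models.landmark_of(p,n)[:4]])
E
```

```text
42.7 [546.5 -33.4 214.4] tooly 0.15 q [-0.1  0.3  1.8 -0.   1.  -0.1] [ 0.4 -0.5 -0.4] w 0.3 0.0
cover 5329 [ 446.2 -289.8   50. ] [610.9 -80.9  72.4] [ 511.1 -113.8   69.5]
[]
receiver []
mug [(0.57, array([751.7,  32. ,   0. ]))]
tape_measure []
cell_a []
```

View pics/fin.png

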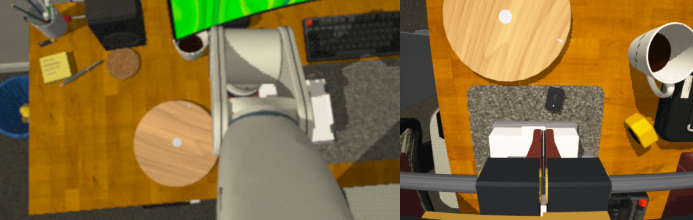

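The carousel is empty, the cover is shut, the receiver lies flat on the mat, and the mug and tape measure haven't moved. Handing in.

```bash
python3 -c "
from workcell import ticket
print(ticket.close_job())"
```

```text
the job is handed in; nothing more can be done
None
```

The job is handed in: receiver on the desk mat clear of the charger, cradle seated on its pegs, all three cells that were present in their own bays, cover dropped shut, and start button pressed to its stop; the mug and tape measure were not touched.

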